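# Knock the worn locating pins out of a board nest

### The job

The locating pins of the aluminium board nest are worn and have to come out. Lay the nest flat and square in the pocket of the grey knock-out stand, then take the steel drift and push every pin still in the nest right down through its bore until it drops into the stand's trough; do not touch the pins with the fingers. Afterwards put the drift back into its socket on the stand and settle the nest on its kinematic base, with the single ball foot in the cone and the other two in the groove and on the flat, and leave the other things on the table where they are.

Things in the scene. Friction and masses are not known exactly. Their poses are not given: they have to be found in the camera images.
- nest: Board nest: loose aluminium plate 130 x 64 x 14 mm, 0.4 kg, on three ball feet of 14 mm that stick out 10 mm below it. Origin: centre of its underside; x along the 130 mm, y along the 64 mm, z up. Six through bores of 11 mm at x = 30, 0, -30 and y = +-15 mm. A 3 mm high black strip on top at each end. Grasp across the 64 mm at mid-length. In the pocket it may lie either way round.
- nest_center (a point): Centre of the nest plate, 7 mm above the underside (17 mm above the table while the nest stands on it on its feet).
- foot_single (a point): Centre of the single ball foot, at nest (-46, 0, -3) mm; ball radius 7 mm.
- foot_left (a point): Centre of the ball foot at nest (46, 15, -3) mm; ball radius 7 mm.
- foot_right (a point): Centre of the ball foot at nest (46, -15, -3) mm; ball radius 7 mm.
- pin_1: Worn steel locating pin, 10 mm diameter, 22 mm long, nose up in the nest's bore at (30, 15) mm, foot flush with the nest's underside to 1 mm, nose about 7 mm above its top; a sprung ball holds it (about 7 N pushes it down, then less), it falls once its nose is below the underside. Origin: centre of its foot; z to its nose. Four to six of the six pins are present, an absent one is None.
- pin_2: Worn steel locating pin, 10 mm diameter, 22 mm long, nose up in the nest's bore at (30, -15) mm, foot flush with the nest's underside to 1 mm, nose about 7 mm above its top; a sprung ball holds it (about 7 N pushes it down, then less), it falls once its nose is below the underside. Origin: centre of its foot; z to its nose. Four to six of the six pins are present, an absent one is None.
- pin_3: Worn steel locating pin, 10 mm diameter, 22 mm long, nose up in the nest's bore at (0, 15) mm, foot flush with the nest's underside to 1 mm, nose about 7 mm above its top; a sprung ball holds it (about 7 N pushes it down, then less), it falls once its nose is below the underside. Origin: centre of its foot; z to its nose. Four to six of the six pins are present, an absent one is None.
- pin_4: Worn steel locating pin, 10 mm diameter, 22 mm long, nose up in the nest's bore at (0, -15) mm, foot flush with the nest's underside to 1 mm, nose about 7 mm above its top; a sprung ball holds it (about 7 N pushes it down, then less), it falls once its nose is below the underside. Origin: centre of its foot; z to its nose. Four to six of the six pins are present, an absent one is None.
- pin_5: Worn steel locating pin, 10 mm diameter, 22 mm long, nose up in the nest's bore at (-30, 15) mm, foot flush with the nest's underside to 1 mm, nose about 7 mm above its top; a sprung ball holds it (about 7 N pushes it down, then less), it falls once its nose is below the underside. Origin: centre of its foot; z to its nose. Four to six of the six pins are present, an absent one is None.
- pin_6: Worn steel locating pin, 10 mm diameter, 22 mm long, nose up in the nest's bore at (-30, -15) mm, foot flush with the nest's underside to 1 mm, nose about 7 mm above its top; a sprung ball holds it (about 7 N pushes it down, then less), it falls once its nose is below the underside. Origin: centre of its foot; z to its nose. Four to six of the six pins are present, an absent one is None.
- stand: Knock-out stand, grey, fixed; origin on the table under its pocket's centre, x along its length towards the drift's socket. Base 160 x 96 mm; two end towers carry the pocket, which is open on both long sides between x = -30 and 30 mm, so that fingers have room; between the towers a trough with 22 mm high walls catches the pins.
- pocket (a point): Centre of the pocket's floor, 48 mm above the table, axes as the stand's. The pocket is 133 x 67 mm (along x, y), its walls 8 mm high their upper 5 mm a steep lead-in, 3 mm wide on each side; the nest's underside rests on a ledge 7 mm wide round the pocket, feet and bores hang free inside.
- trough (a point): Centre of the trough's floor, 6 mm above the table, axes as the stand's; the trough spans +-58 mm in x and +-25 mm in y between the towers (+-40 mm in the middle).
- socket (a point): Centre of the rim of the drift's socket, a dark 30 mm square post at stand (98, 0) mm, rim 62 mm above the table, with a 12 mm bore 56 mm deep.
- drift: Steel drift (push rod), loose, about 0.12 kg, standing upright in its socket at the start. Origin: centre of the rod's tip; z up along it. Rod 8 mm diameter, 52 mm long; on it a collar of 25 mm diameter (52 to 56 mm above the tip) that rests on the socket's rim, then a ribbed round grip of 17 mm diameter (56 to 104 mm) and a head of 22 mm diameter (104 to 112 mm).
- drift_grip (a point): Point on the drift's axis in the ribbed grip, 78 mm above the tip: where to grasp it.
- kbase: Kinematic base, fixed to the table: aluminium plate 134 x 78 x 12 mm with three polished steel seats on top. Origin on the table under its centre, axes as the nest's when this rests on it (the cone is on the -x side). A seated nest has its underside 28 mm above the table.
- seat_cone (a point): Where the centre of the single foot lies when seated: in the cone (45 degree slopes, mouth 20 mm wide), 25 mm above the table, at base (-46, 0) mm. The cone's mouth is level with this point; a ball let down within about 5 mm of it slides in.
- seat_groove (a point): Where the centre of the left foot lies when seated: in the V groove (45 degree slopes, 30 mm long, pointing at the cone), 25 mm above the table, at base (46, 15) mm.
- seat_flat (a point): Where the centre of the right foot lies when seated: on the flat disc of 21 mm diameter, 25 mm above the table, at base (46, -15) mm.
- glue_bottle: Bystander: sealant needle bottle, 26 mm diameter, 80 mm high; origin at the centre of its underside. Leave it alone.
- loupe: Bystander: black eye loupe, 37 mm diameter, 34 mm high; origin at the centre of its underside. Leave it alone.
- check_stamp: Bystander: inspection stamp with a wooden knob, 24 x 34 x 67 mm; origin at the centre of its underside. Leave it alone.
Mind the look-alikes: they are no part of the job. What is shaped like the drift but turquoise is not meant.

How it is judged:
On the way, in this order (a step that is already met when the one before it is completed fails the run):
1. The nest plate lies flat and square in the pocket of the knock-out stand (within 3 mm, level) (x of nest in the frame of pocket between -0.003 and 0.003 m and y of nest in the frame of pocket between -0.003 and 0.003 m and z of nest in the frame of pocket between -0.002 and 0.002 m and angle between the x axis of nest and the x axis of pocket, either way round below 0.04 rad and angle between nest's own z axis and vertical below 0.03 rad and contact force between the fingers and nest below 0.5 N), for 0.2 s.
2. Every pin that was in the nest has been pushed out of its bore and lies in the stand's trough, the nest still in the pocket (x of pin_1 in the frame of trough between -0.066 and 0.066 m and y of pin_1 in the frame of trough between -0.044 and 0.044 m and z of pin_1 in the frame of trough between -0.002 and 0.019 m and x of pin_2 in the frame of trough between -0.066 and 0.066 m and y of pin_2 in the frame of trough between -0.044 and 0.044 m and z of pin_2 in the frame of trough between -0.002 and 0.019 m and x of pin_3 in the frame of trough between -0.066 and 0.066 m and y of pin_3 in the frame of trough between -0.044 and 0.044 m and z of pin_3 in the frame of trough between -0.002 and 0.019 m and x of pin_4 in the frame of trough between -0.066 and 0.066 m and y of pin_4 in the frame of trough between -0.044 and 0.044 m and z of pin_4 in the frame of trough between -0.002 and 0.019 m and x of pin_5 in the frame of trough between -0.066 and 0.066 m and y of pin_5 in the frame of trough between -0.044 and 0.044 m and z of pin_5 in the frame of trough between -0.002 and 0.019 m and x of pin_6 in the frame of trough between -0.066 and 0.066 m and y of pin_6 in the frame of trough between -0.044 and 0.044 m and z of pin_6 in the frame of trough between -0.002 and 0.019 m and x of nest in the frame of pocket between -0.003 and 0.003 m and y of nest in the frame of pocket between -0.003 and 0.003 m and z of nest in the frame of pocket between -0.002 and 0.002 m and angle between the x axis of nest and the x axis of pocket, either way round below 0.04 rad and angle between nest's own z axis and vertical below 0.03 rad), for 0.2 s.
At the end, for the whole second after the job is handed in: Nest on the kinematic base: single foot within 2 mm of its place in the cone, other feet in groove and on flat (2 mm in height, 4 mm sideways). Drift in its socket, collar on the rim (4 mm high, 5 mm sideways). All pins present lie in the trough. Nest and drift at rest (distance between foot_single and seat_cone below 0.002 m and z of foot_left in the frame of seat_groove between -0.002 and 0.002 m and y of foot_left in the frame of seat_groove between -0.003 and 0.003 m and x of foot_left in the frame of seat_groove between -0.003 and 0.003 m and z of foot_right in the frame of seat_flat between -0.002 and 0.002 m and x of foot_right in the frame of seat_flat between -0.004 and 0.004 m and y of foot_right in the frame of seat_flat between -0.004 and 0.004 m and x of drift_grip in the frame of socket between -0.005 and 0.005 m and y of drift_grip in the frame of socket between -0.005 and 0.005 m and x of drift in the frame of socket between -0.005 and 0.005 m and y of drift in the frame of socket between -0.005 and 0.005 m and z of drift in the frame of socket between -0.056 and -0.049 m and x of pin_1 in the frame of trough between -0.066 and 0.066 m and y of pin_1 in the frame of trough between -0.044 and 0.044 m and z of pin_1 in the frame of trough between -0.002 and 0.019 m and x of pin_2 in the frame of trough between -0.066 and 0.066 m and y of pin_2 in the frame of trough between -0.044 and 0.044 m and z of pin_2 in the frame of trough between -0.002 and 0.019 m and x of pin_3 in the frame of trough between -0.066 and 0.066 m and y of pin_3 in the frame of trough between -0.044 and 0.044 m and z of pin_3 in the frame of trough between -0.002 and 0.019 m and x of pin_4 in the frame of trough between -0.066 and 0.066 m and y of pin_4 in the frame of trough between -0.044 and 0.044 m and z of pin_4 in the frame of trough between -0.002 and 0.019 m and x of pin_5 in the frame of trough between -0.066 and 0.066 m and y of pin_5 in the frame of trough between -0.044 and 0.044 m and z of pin_5 in the frame of trough between -0.002 and 0.019 m and x of pin_6 in the frame of trough between -0.066 and 0.066 m and y of pin_6 in the frame of trough between -0.044 and 0.044 m and z of pin_6 in the frame of trough between -0.002 and 0.019 m and linear speed of each of nest, drift below 0.02 m/s); the robot touches nothing.
It fails at once if A pin was touched by the fingers: the drift has to push it (contact force between the fingers and pin_1 above 2 N or contact force between the fingers and pin_2 above 2 N or contact force between the fingers and pin_3 above 2 N or contact force between the fingers and pin_4 above 2 N or contact force between the fingers and pin_5 above 2 N or contact force between the fingers and pin_6 above 2 N).
It fails at once if A bystander (sealant bottle, loupe or inspection stamp) was shifted by more than 2 cm (distance of any of glue_bottle, loupe, check_stamp from where it was at the start of the episode above 0.02 m).
Of pin_1, pin_2, pin_3, pin_4, pin_5, pin_6 only 4 to 6 are there at a start; the rules pass over those that are not, and their reading is None.
At some moment in a run one of nest may be knocked a few centimetres aside while the robot is not near it.
Once in a run the grip may slacken for a moment while it holds something.
It also fails if it takes over 208 s, if anything falls off the work surface, if the arm or the gripper's body presses on something with over 40 N, if the wrist force passes 120 N, or if a joint passes its speed limit or range.

### The arm

A 7-joint arm with a two-finger parallel gripper is mounted at the origin on the work surface; the furniture and walls round the work are solid. World frame = base frame: x ahead of the robot, y to its left, z up, the work surface at z = 0. Lengths are in m, angles in rad, forces in N, time in s.
With the tool pointing down it reaches from about 0.35 to 0.775 m from the base axis. Payload 3.1 kg.
Tool frame: the origin (TCP) lies between the finger pads; the fingertips stand 17 mm ahead of it and the grasp point (between the pads) lies 2 mm behind it; x points along the fingers, z is the direction in which the jaws open and shut, and the axes are right-handed (so a half turn about x gives the same grasp; the last joint's range is limited). The gripper opens to 85 mm and grips with 20 to 120 N. Pads are 22 mm wide; open, the fingers measure 114 mm over their backs; the gripper's body (76 mm by 85 mm) begins 54 mm behind the grasp point. The pads swing forward as they close: fully open they stand 13 mm farther back than shut.
Start: joints at [1.136, 0.311, 0.014, 1.512, -0.004, 1.319, -0.027], TCP at [0.211, -0.508, 0.248] pointing down, gripper open.
Joint ranges: [-2.7, 2.7], [-0.3, 1.91], [-1.27, 1.3], [0.12, 2.57], [-1.44, 4.58], [0.2, 2.03], [-3.05, 3.05]. Speed limits (rad/s): [2.79, 2.79, 3.14, 3.14, 3.14, 3.14, 3.14].

### API

Orientations are given as a unit quaternion [w, x, y, z].
In Python, from rig import r gives the robot as it stands.
- The arm moves only by the tool play_rows, never from a script. Its argument "moves" is a list of rows, each a list of 3 entries, a list of its own where there are three numbers: the gripper's target within -1 to 1 (fully open at 1, half-way at 0, shut at -1), then the shift along the world's x, y, z in cm, then the turn, a rotation vector about the world's x, y, z in degrees. A call has 1 to 12 rows; each row is the pose to reach, as a shift and turn from the pose measured when the call began; what a row does not reach only later rows make up. A row lasts 1/12 s, in which the tool goes at most 41.7 mm and 7.16 degrees, less where a joint would pass 70% of its speed; a pose out of reach is approached as far as the arm can. A call with a gripper value outside its range is refused whole. The fingers move at their own pace and stop on an object; "grip_force" is the grip in N (left out, the last holds). Time passes only in rows, so rows that repeat a pose let the fingers close. It gives the time, the measured TCP pose, the force and the opening at its end, in the units of the state.
- r.read_state(): the state, without advancing time (a new reading comes with each control period).
- r.get_image(name): name is "scene" or "top" or "wrist"; returns the picture (384x512x3 uint8, blue, green, red); there is no depth.
- r.camera_params(name): a dict with "fx", "fy", "cx", "cy" (pixels), "world_from_camera" (4x4, takes a point from camera to world coordinates). Camera axes: x right, y down, z forward; pixel columns grow to the right and rows downward; lengths in m; the calibration is good to about 2 mm. A picture is of the moment at which its call begins: read the wrist's pose just before it. camera_params takes no time and is no camera call; for the wrist camera it gives the pose at the moment of the call.
- r.sign_off(): hands the job in, once; it reports no verdict.
Trained networks look in the newest picture that a camera, given by its name, has taken for a name from the list of things; names that differ only in an ending like _2 or _b are one class to them, and where a whole thing is asked for, a point or a joint stands for the part that bears it (a point fixed in the world has none). Each returns a list of dicts, best first, with "score" (0 to 1); they miss things now and then, are a little off and sometimes report something else, mostly with a low value. They report only what shows in the picture. A call takes as long as a camera call. They do not tell look-alikes from the thing itself.
- r.look_for(camera, name): "box" ([left, top, right, bottom] in pixels, round what is visible of it).
The state is a dict: "clock": time; "joints": joint angles; "qd": joint speeds; "effort": joint torques, N m; "ee_pos": TCP position; "tcp_rot": TCP orientation; "wrist_force": force on the tool from outside, world axes, zero at the start; "wrist_torque": the same for the moment, N m; "grip_width": finger opening in m.
Only numpy, scipy, OpenCV 4.12 (cv2) and the standard library are available. Lean on these libraries where they do the work, as an engineer would, in place of code of your own. Each camera call takes 0.05 s, during which the arm holds its last target. There are 200 camera calls.

## Working session

There is one attempt and no reset: what is moved stays moved. The work goes in short steps, Python scripts to look and compute and a tool call to move; the robot and the scene stay as the last step left them, time stands still between calls to the robot, and variables do not carry over. Pictures are saved under pics/ and viewed, about 12 in all and at most 16, crops included, and the job is handed in when it is done.

Besides the shell and the picture viewer there is one more tool, called as a command line: name --argument value ..., lists and objects as JSON in quotes. play_rows: Moves the arm, as the interface text tells. Its arguments: {"type":"object","properties":{"moves":{"type":"array"},"grip_force":{"type":"number"}},"required":["moves"]}

```bash
ls; mkdir -p pics; python3 - <<'E'
from rig import r
import cv2
s=r.read_state(); print(s)
for n in ("scene","top"):
    cv2.imwrite(f"pics/{n}0.png",r.get_image(n))
    p=r.camera_params(n); print(n,p)
    for k in ("nest","drift","stand","kbase","socket"):
        print(k,[(d['score'],d['box']) for d in r.look_for(n,k)][:3])
E
```

```text
pics
{'clock': 0.0, 'joints': array([ 1.13628363,  0.31173797,  0.01396425,  1.5130902 , -0.0043782 ,
        1.31920166, -0.02716448]), 'qd': array([ 0.00169477, -0.00144502, -0.00010542,  0.00091266,  0.00104208,
       -0.00115115, -0.0014154 ]), 'effort': array([-1.68751762e-04, -3.79914200e+01,  1.45984967e-01, -2.30592084e+01,
        1.21691273e-02,  1.37150244e-02, -1.99799319e-05]), 'ee_pos': array([ 0.21028196, -0.50745007,  0.24720085]), 'tcp_rot': array([ 0.58725945,  0.39321112,  0.58871651, -0.39233179]), 'wrist_force': array([0.72350338, 0.13803935, 0.20391974]), 'wrist_torque': array([-0.01078715, -0.02414694, -0.01670259]), 'grip_width': 0.0856466332872012}
scene {'fx': 389.2211213452064, 'fy': 389.2211213452064, 'cx': 259.7671762669946, 'cy': 203.23090039872335, 'world_from_camera': array([[ 0.86423412, -0.27507652,  0.42122713,  0.14819006],
       [-0.5027207 , -0.44012578,  0.74401693, -0.75350481],
       [-0.01926867, -0.85476442, -0.51865838,  0.59679032],
       [ 0.        ,  0.        ,  0.        ,  1.        ]])}
nest [(0.67, [223.3, 233.1, 278.1, 272.0])
[... 195 characters left out ...]
 235.7, 217.7])]
socket [(0.77, [264.2, 250.4, 353.8, 326.6])]
top {'fx': 396.78057384071815, 'fy': 396.78057384071815, 'cx': 252.1902133609402, 'cy': 189.05554922670623, 'world_from_camera': array([[-0.02646762, -0.98100532,  0.19216666,  0.37049488],
       [-0.99933141,  0.02111531, -0.02984749,  0.00249408],
       [ 0.02522289, -0.19282817, -0.9809083 ,  1.08685809],
       [ 0.        ,  0.        ,  0.        ,  1.        ]])}
nest [(0.93, [266.1, 195.5, 293.5, 242.0])]
drift [(0.64, [338.8, 156.6, 346.1, 171.1]), (0.54, [361.9, 145.0, 384.6, 160.7])]
stand [(0.61, [319.2, 161.8, 368.1, 238.9])]
kbase [(0.79, [176.0, 201.8, 217.2, 250.9])]
socket [(0.67, [320.0, 167.1, 367.7, 241.3])]
```

```bash
python3 - <<'E'
import cv2
a=cv2.imread("pics/top0.png")[120:290,130:430]
cv2.imwrite("pics/topc.png",cv2.resize(a,(800,453),interpolation=cv2.INTER_CUBIC))
a=cv2.imread("pics/scene0.png")[100:360,120:430]
cv2.imwrite("pics/scenec.png",cv2.resize(a,(715,600),interpolation=cv2.INTER_CUBIC))
E
```

```text
(no output)
```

View pics/topc.png

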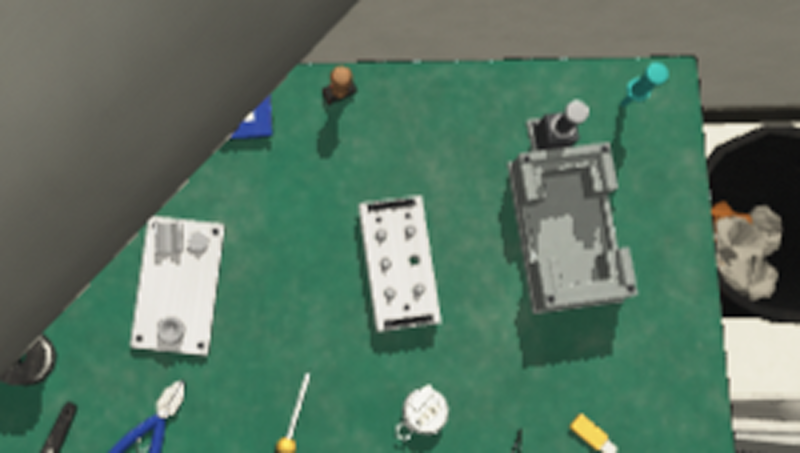

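View pics/scenec.png

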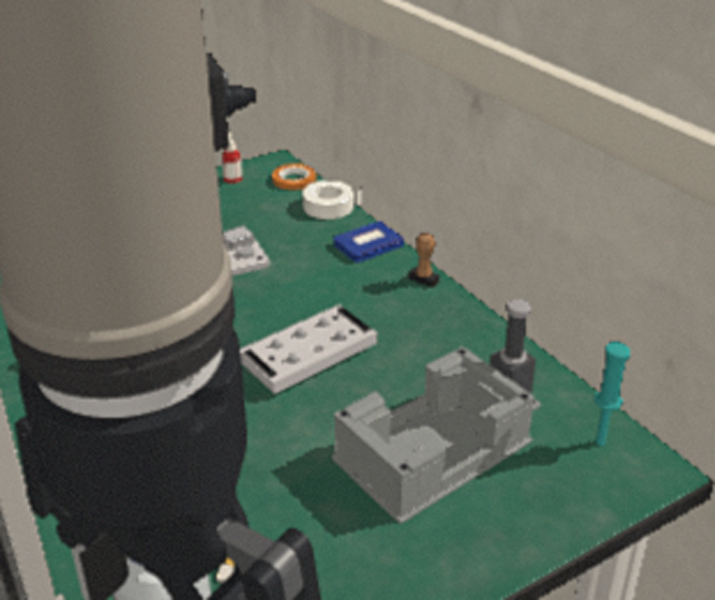

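```bash
cat > h.py <<'E'
from rig import r
import numpy as np, cv2
from scipy.spatial.transform import Rotation as R
def w(P,uv,z):
    """pixels (N,2) of camera P onto world plane z"""
    T=P['world_from_camera']; uv=np.atleast_2d(uv).astype(float)
    d=np.c_[(uv[:,0]-P['cx'])/P['fx'],(uv[:,1]-P['cy'])/P['fy'],np.ones(len(uv))]@T[:3,:3].T
    t=(np.broadcast_to(z,len(uv))-T[2,3])/d[:,2]
    return (T[:3,3]+d*t[:,None])[:,:2]
def proj(P,X):
    T=P['world_from_camera']; c=(np.atleast_2d(X)-T[:3,3])@T[:3,:3]
    return np.c_[P['fx']*c[:,0]/c[:,2]+P['cx'],P['fy']*c[:,1]/c[:,2]+P['cy']]
def fit(model,pts):
    """2D rigid fit model->pts: x,y,yaw, rms"""
    m=np.array(model,float);p=np.array(pts);a=m-m.mean(0);b=p-p.mean(0)
    th=np.arctan2((a[:,0]*b[:,1]-a[:,1]*b[:,0]).sum(),(a*b).sum())
    c,s=np.cos(th),np.sin(th);Rm=np.array([[c,-s],[s,c]]);t=p.mean(0)-Rm@m.mean(0)
    return t[0],t[1],np.degrees(th),np.sqrt(((m@Rm.T+t-p)**2).sum(1).mean())
def pose():
    s=r.read_state();M=R.from_quat(np.roll(s['tcp_rot'],-1)).as_matrix()
    return s,M
def snap(name,f):
    s,M=pose();P=r.camera_params(name);im=r.get_image(name);cv2.imwrite(f'pics/{f}.png',im);np.save(f'pics/{f}.npy',P,allow_pickle=True)
    return im,P
def load(f): return np.load(f'pics/{f}.npy',allow_pickle=True).item()
E
python3 - <<'E'
from h import *
P=r.camera_params('top')
c=lambda L:np.array(L)*.375+[130,120]
print('nest',fit([[.065,.032],[.065,-.032],[-.065,-.032],[-.065,.032]],w(P,c([(360,203),(423,197),(440,322),(378,330)]),.024)))
print('stand',fit([[.08,.048],[.08,-.048],[-.08,-.048],[-.08,.048]],w(P,c([(511,160),(610,143),(634,293),(535,311)]),.056)))
print('kb',fit([[.067,.039],[.067,-.039],[-.067,-.039],[-.067,.039]],w(P,c([(152,217),(223,223),(209,355),(132,349)]),.012)))
print('drift head',w(P,c([(577,110)]),.118),'teal',w(P,c([(655,73)]),.112), 'stamp',w(P,c([(341,78)]),.06),'bottle/mug',w(P,c([(427,405)]),.03))
s,M=pose();print(M.round(3),s['ee_pos']); W=r.camera_params('wrist')['world_from_camera'];print('cam in tcp',(M.T@(W[:3,3]-s['ee_pos'])).round(4),(M.T@W[:3,:3]).round(3))
E
```

```text
nest (np.float64(0.49660533524777417), np.float64(-0.10290994873122104), np.float64(5.497210129534585), np.float64(0.0009355071356727589))
stand (np.float64(0.5252123543545498), np.float64(-0.272330241537033), np.float64(6.02413412280277), np.float64(0.005599145566795092))
kb (np.float64(0.47998248830500867), np.float64(0.12119615762445939), np.float64(-7.001286792660536), np.float64(0.001966379320352301))
drift head [[ 0.6270988  -0.26812783]] teal [[ 0.66412139 -0.34839174]] stamp [[ 0.68052072 -0.04695087]] bottle/mug [[ 0.35480126 -0.12301469]]
[[ 0.     0.924  0.383]
 [ 0.     0.383 -0.924]
 [-1.     0.    -0.   ]] [ 0.21059416 -0.50809211  0.24829413]
cam in tcp [-0.1256  0.0688  0.0004] [[-0.001 -0.271  0.963]
 [ 0.001 -0.963 -0.271]
 [ 1.     0.001  0.001]]
```

play_rows --moves '[[1,[28,33,3],[0,0,-17]],[1,[28,33,3],[0,0,-17]],[1,[28,33,3],[0,0,-17]],[1,[28,33,3],[0,0,-17]],[1,[28,33,3],[0,0,-17]],[1,[28,33,3],[0,0,-17]],[1,[28,33,3],[0,0,-17]],[1,[28,33,3],[0,0,-17]],[1,[28,33,3],[0,0,-17]],[1,[28,33,3],[0,0,-17]],[1,[28,33,3],[0,0,-17]],[1,[28,33,3],[0,0,-17]]]'

```text
clock: 1.6
ee_pos: [0.4948, -0.1703, 0.2788]
tcp_rot: [0.526, 0.474, 0.526, -0.47]
wrist_force: [-0.3, 0.8, -0.3]
grip_width: 0.0854
```

```bash
python3 - <<'E'
from h import *
im,P=snap('wrist','w1');s,M=pose();print(s['clock'],s['ee_pos'],M.round(3),P['fx'])
cv2.imwrite('pics/w1b.png',cv2.resize(im,(800,600),interpolation=cv2.INTER_CUBIC))
E
```

```text
1.65 [ 0.49260524 -0.17416509  0.27851004] [[ 0.001  0.995  0.104]
 [ 0.002  0.104 -0.995]
 [-1.     0.001 -0.001]] 295.30491619372145
```

View pics/w1b.png

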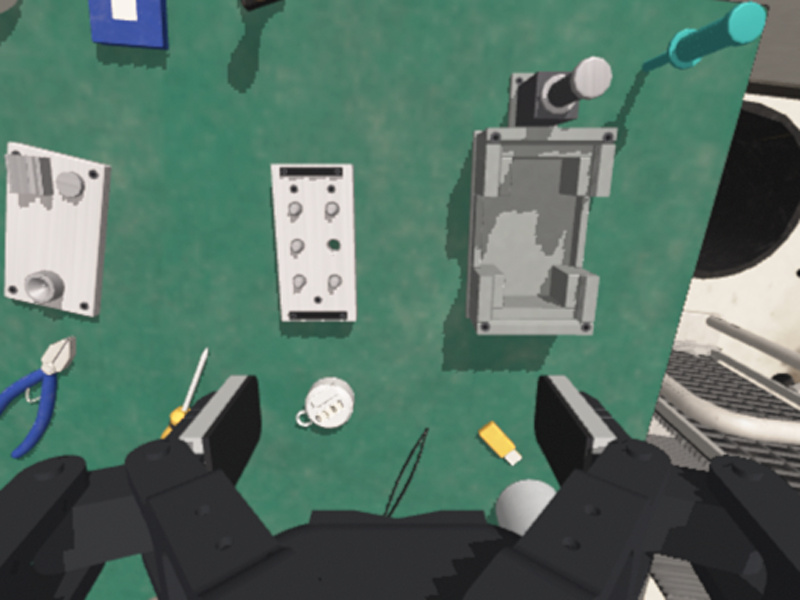

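```bash
python3 - <<'E'
from h import *
P=load('w1')
c=lambda L:np.array(L)*.64
print('nest',fit([[.065,.032],[.065,-.032],[-.065,-.032],[-.065,.032]],w(P,c([(271,165),(353,164),(356,321),(280,322)]),.024)))
print('nest feet',fit([[.046,.015],[.046,-.015],[-.046,0],[0,-.015]],w(P,c([(293,189),(331,188),(318,299),(334,244)]),.024)))
print('stand',fit([[.08,.048],[.08,-.048],[-.08,-.048],[-.08,.048]],w(P,c([(475,131),(617,128),(593,334),(478,334)]),.056)))
q=w(P,c([(496,137),(607,136),(588,327),(485,327)]),.056);print(q,np.linalg.norm(q[0]-q[1]),np.linalg.norm(q[1]-q[2]),np.linalg.norm(q[2]-q[3]),np.linalg.norm(q[0]-q[3]))
print('kb',fit([[.067,.039],[.067,-.039],[-.067,-.039],[-.067,.039]],w(P,c([(8,142),(110,165),(97,317),(5,297)]),.012)))
print('socket post top', w(P,c([(513,73),(577,72),(512,127)]),.062),'head',w(P,c([(593,77)]),.118),'collar',w(P,c([(560,95)]),.064))
E
```

```text
nest (np.float64(0.4978879982917345), np.float64(-0.1014394802566594), np.float64(6.008635111034435), np.float64(0.001033233776458185))
nest feet (np.float64(0.4990298440331009), np.float64(-0.10157184852376237), np.float64(6.94747926117279), np.float64(0.0006434350050319689))
stand (np.float64(0.5287001106005685), np.float64(-0.27526874059106), np.float64(7.769875846743257), np.float64(0.003969812269874455))
[[ 0.59594296 -0.23007152]
 [ 0.60524051 -0.30851229]
 [ 0.46303036 -0.32644485]
 [ 0.45399319 -0.24510004]] 0.07898986593854514 0.14333632155043033 0.08184527593357438 0.14274310530773435
kb (np.float64(0.4825080469466712), np.float64(0.12104281723656385), np.float64(-7.485252194311997), np.float64(0.0016538516997504438))
socket post top [[ 0.63705826 -0.2335658 ]
 [ 0.64238048 -0.27647721]
 [ 0.60309272 -0.23891619]] head [[ 0.62782719 -0.26762212]] collar [[ 0.6266198  -0.26735958]]
```

play_rows --moves '[[1,[0.6,7.3,-6],[0,0,0.5]],[1,[0.6,7.3,-14],[0,0,0.5]],[1,[0.6,7.3,-17],[0,0,0.5]],[1,[0.6,7.3,-17],[0,0,0.5]],[1,[0.6,7.3,-17],[0,0,0.5]],[1,[0.6,7.3,-17],[0,0,0.5]],[1,[0.6,7.3,-17],[0,0,0.5]],[1,[0.6,7.3,-17],[0,0,0.5]],[1,[0.6,7.3,-17],[0,0,0.5]]]'

```text
clock: 2.4
ee_pos: [0.5006, -0.1032, 0.1111]
tcp_rot: [0.529, 0.473, 0.525, -0.47]
wrist_force: [-0.3, 0.4, 1.3]
grip_width: 0.0852
```

```bash
python3 - <<'E'
from h import *
im,P=snap('wrist','w2');s,M=pose();print(s['clock'],s['ee_pos'],M.round(3),P['fx'])
n=np.array([.4985,-.1015]);a=np.radians(6.5);Rz=np.array([[np.cos(a),-np.sin(a)],[np.sin(a),np.cos(a)]])
for q in [(.065,.032),(.065,-.032),(-.065,-.032),(-.065,.032)]+[(.046,.015),(.046,-.015),(-.046,0),(0,-.015)]:
    u=proj(P,np.r_[n+Rz@np.array(q),.024])[0]; cv2.circle(im,tuple(int(v) for v in u),2,(0,0,255),1)
cv2.imwrite('pics/w2b.png',cv2.resize(im,(800,600),interpolation=cv2.INTER_CUBIC))
E
```

```text
2.45 [ 0.50050542 -0.10289807  0.11103142] [[ 0.006  0.994  0.11 ]
 [-0.     0.11  -0.994]
 [-1.     0.006  0.001]] 295.30491619372145
```

View pics/w2b.png

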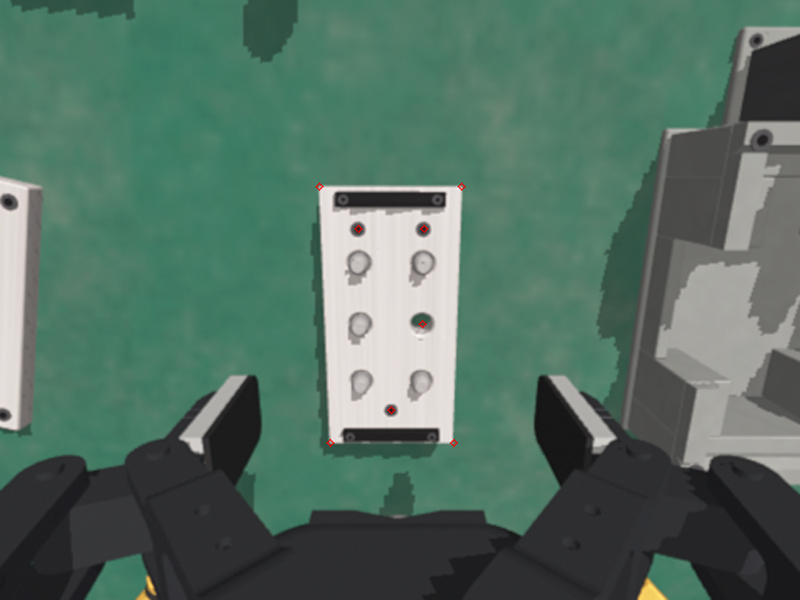

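play_rows --moves '[[1,[-0.2,0.1,-4],[0,0,0]],[1,[-0.2,0.1,-7],[0,0,0]],[1,[-0.2,0.1,-9.2],[0,0,0]],[1,[-0.2,0.1,-9.2],[0,0,0]],[1,[-0.2,0.1,-9.2],[0,0,0]],[1,[-0.2,0.1,-9.2],[0,0,0]],[1,[-0.2,0.1,-9.2],[0,0,0]]]'

```text
clock: 3.03
ee_pos: [0.5008, -0.1024, 0.0214]
tcp_rot: [0.53, 0.474, 0.523, -0.469]
wrist_force: [0.9, -0.1, 0.4]
grip_width: 0.0855
```

play_rows --moves '[[-0.3,[0,0,0],[0,0,0]],[-1,[0,0,0],[0,0,0]],[-1,[0,0,0],[0,0,0]],[-1,[0,0,0],[0,0,0]],[-1,[0,0,0],[0,0,0]],[-1,[0,0,0],[0,0,0]]]' --grip_force 60

```text
clock: 3.53
ee_pos: [0.5032, -0.1022, 0.0239]
tcp_rot: [0.532, 0.475, 0.522, -0.468]
wrist_force: [-0.4, 0.6, 7.7]
grip_width: 0.0624
```

play_rows --moves '[[-1,[0,0,1.5],[0,0,0]],[-1,[0,0,4],[0,0,0]],[-1,[0,0,8],[0,0,0]],[-1,[0,0,10],[0,0,0]],[-1,[0,0,10],[0,0,0]],[-1,[0,0,10],[0,0,0]],[-1,[0,0,10],[0,0,0]],[-1,[0,0,10],[0,0,0]]]'

```text
clock: 4.2
ee_pos: [0.5007, -0.1019, 0.1212]
tcp_rot: [0.53, 0.474, 0.524, -0.469]
wrist_force: [-0.1, -0.3, -5.4]
grip_width: 0.062
```

```bash
python3 - <<'E'
from h import *
im,P=snap('wrist','w3');s,M=pose();print(s['clock'],s['ee_pos'],M.round(3),s['wrist_force'],s['grip_width'])
cv2.imwrite('pics/w3b.png',cv2.resize(im,(800,600),interpolation=cv2.INTER_CUBIC))
E
```

```text
4.25 [ 0.50103198 -0.10191094  0.12137705] [[ 0.011  0.994  0.111]
 [-0.001  0.111 -0.994]
 [-1.     0.011  0.002]] [-0.68824719 -0.12378822 -6.30663995] 0.06266023640374507
```

View pics/w3b.png

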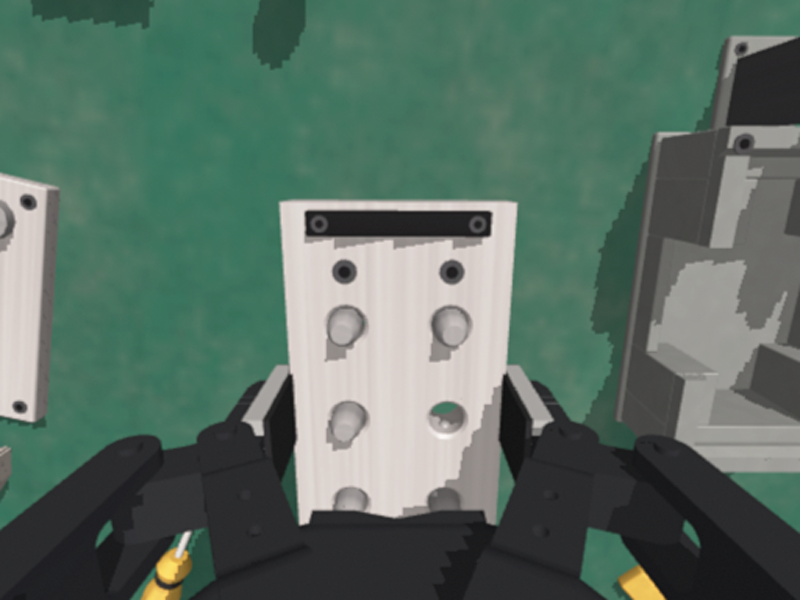

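```bash
cat >> h.py <<'E'
def pnp(P,model,uv):
    """pose of model points in world: position, R"""
    K=np.array([[P['fx'],0,P['cx']],[0,P['fy'],P['cy']],[0,0,1]])
    m=np.array(model,float);uv=np.array(uv,float)
    ok,rv,tv=cv2.solvePnP(m,uv,K,None,flags=cv2.SOLVEPNP_IPPE)
    rv,tv=cv2.solvePnPRefineLM(m,uv,K,None,rv,tv)
    e=cv2.projectPoints(m,rv,tv,K,None)[0][:,0]-uv
    T=P['world_from_camera'];return T[:3,3]+T[:3,:3]@tv[:,0],T[:3,:3]@cv2.Rodrigues(rv)[0],np.abs(e).max()
E
python3 - <<'E'
from h import *
P=load('w3')
m=np.array([(65,32),(65,-32),(46,15),(46,-15),(0,-15)])*1e-3; m=np.c_[m,np.full(5,.014)]
t,Rn,e=pnp(P,m,np.array([(280,203),(517,203),(344,271),(452,271),(447,419)])*.64)
s,M=pose();print('nest',t,'x',Rn[:,0].round(3),'z',Rn[:,2].round(3),'err',e)
print('nest in tcp offset world',t-s['ee_pos'], 'yaw',np.degrees(np.arctan2(Rn[1,0],Rn[0,0])))
E
```

```text
nest [ 0.50407244 -0.09451454  0.11515516] x [ 0.161 -0.874 -0.459] z [ 0.229  0.485 -0.844] err 135.82258003915925
nest in tcp offset world [ 0.00304047  0.0073964  -0.00622189] yaw -79.53183974722538
```

```bash
sed -i 's/SOLVEPNP_IPPE/SOLVEPNP_SQPNP/' h.py
python3 - <<'E'
from h import *
P=load('w3')
m=np.array([(65,32),(65,-32),(46,15),(46,-15),(0,-15)])*1e-3; m=np.c_[m,np.full(5,.014)]
t,Rn,e=pnp(P,m,np.array([(280,203),(517,203),(344,271),(452,271),(447,419)])*.64)
s,M=pose();print('nest',t,'x',Rn[:,0].round(3),'z',Rn[:,2].round(3),'err',e)
print('nest in tcp offset world',t-s['ee_pos'], 'yaw',np.degrees(np.arctan2(Rn[1,0],Rn[0,0])))
E
```

```text
nest [ 0.49697575 -0.1035107   0.10596147] x [0.994 0.113 0.004] z [-0.006  0.021  1.   ] err 0.4446330750750178
nest in tcp offset world [-0.00405623 -0.00159976 -0.01541558] yaw 6.48558749448927
```

play_rows --moves '[[-1,[0.5,-3,1.5],[0,0,0.1]],[-1,[1.5,-7,1.5],[0,0,0.1]],[-1,[2.3,-11,1.5],[0,0,0.1]],[-1,[3,-15,1.5],[0,0,0.1]],[-1,[3.2,-17.5,1.5],[0,0.5,0.1]],[-1,[3.2,-17.5,1.5],[0,0.5,0.1]],[-1,[3.2,-17.5,1.5],[0,0.5,0.1]],[-1,[3.2,-17.5,1.5],[0,0.5,0.1]],[-1,[3.2,-17.5,1.5],[0,0.5,0.1]],[-1,[3.2,-17.5,1.5],[0,0.5,0.1]],[-1,[3.2,-17.5,1.5],[0,0.5,0.1]]]'

```text
clock: 5.17
ee_pos: [0.5333, -0.2753, 0.1362]
tcp_rot: [0.529, 0.471, 0.527, -0.47]
wrist_force: [1.2, -0.4, -5.4]
grip_width: 0.0624
```

```bash
python3 - <<'E'
from h import *
im,P=snap('wrist','w4');s,M=pose();print(s['clock'],s['ee_pos'],M.round(3),s['wrist_force'],s['grip_width'])
cv2.imwrite('pics/w4b.png',cv2.resize(im,(800,600),interpolation=cv2.INTER_CUBIC))
E
```

```text
5.2167 [ 0.5332236  -0.27566515  0.1363798 ] [[ 0.002  0.993  0.115]
 [-0.     0.115 -0.993]
 [-1.     0.002  0.001]] [-0.07867356 -0.78613642 -5.37218623] 0.06251459161654743
```

View pics/w4b.png

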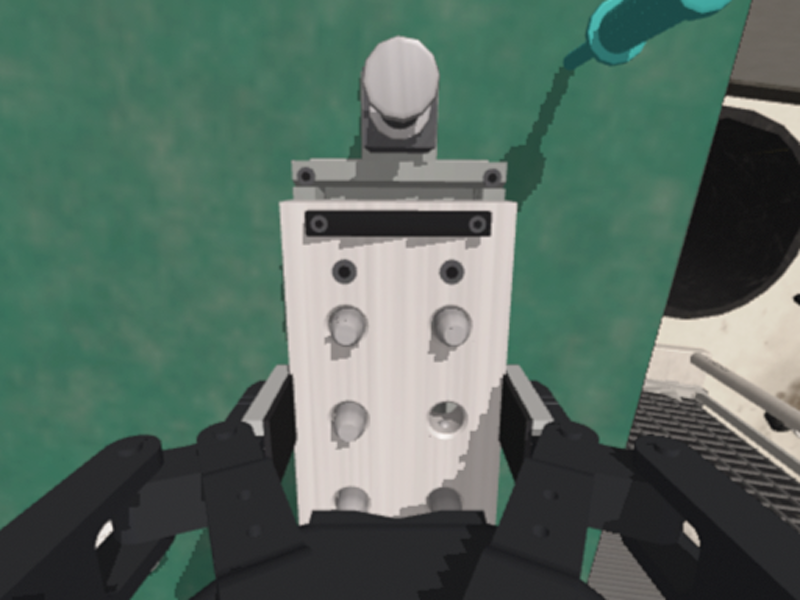

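```bash
python3 - <<'E'
from h import *
P=load('w4');c=lambda L:np.array(L)*.64
q=w(P,c([(305,176),(492,177),(292,161),(507,162)]),.056)
print(q)
hd=w(P,c([(401,80)]),.122);print('head',hd)
m=np.array([(65,32),(65,-32),(46,15),(46,-15),(0,-15)])*1e-3; m=np.c_[m,np.full(5,.014)]
t,Rn,e=pnp(P,m,c([(280,203),(517,203),(344,271),(452,271),(447,419)]))
print('nest',t,Rn[:,0].round(3),e)
a=np.radians(6.6);ex=np.array([np.cos(a),np.sin(a)])
print('stand ctr from front corners',q[2:].mean(0)-.08*ex,'from screws',q[:2].mean(0)-.0715*ex,'from head',hd-.098*ex)
d=q[0]-q[1];print('yaw',np.degrees(np.arctan2(-d[0],d[1])));d=q[2]-q[3];print('yaw',np.degrees(np.arctan2(-d[0],d[1])))
E
```

```text
[[ 0.59572771 -0.22879872]
 [ 0.60464303 -0.30884434]
 [ 0.60125893 -0.22290228]
 [ 0.61149259 -0.31415691]]
head [[ 0.62634914 -0.26611947]]
nest [ 0.52934827 -0.27690886  0.1209925 ] [ 0.993  0.117 -0.004] 0.4446330750750178
stand ctr from front corners [ 0.52690594 -0.27772457] from screws [ 0.52915921 -0.27703953] from head [[ 0.52899861 -0.27738332]]
yaw 6.355297378801832
yaw 6.39864325942854
```

play_rows --moves '[[-1,[-0.05,-0.04,-2.5],[0,0,0]],[-1,[-0.05,-0.04,-5],[0,0,0]],[-1,[-0.05,-0.04,-6.2],[0,0,0]],[-1,[-0.05,-0.04,-6.6],[0,0,0]],[-1,[-0.05,-0.04,-7],[0,0,0]],[-1,[-0.05,-0.04,-7.2],[0,0,0]],[-1,[-0.05,-0.04,-7.3],[0,0,0]],[-1,[-0.05,-0.04,-7.3],[0,0,0]],[-1,[-0.05,-0.04,-7.3],[0,0,0]]]'

```text
clock: 5.97
ee_pos: [0.5335, -0.2764, 0.0645]
tcp_rot: [0.529, 0.471, 0.526, -0.47]
wrist_force: [-0.1, 0.2, -5.0]
grip_width: 0.0624
```

```bash
python3 - <<'E'
from h import *
s,M=pose();print(s['clock'],s['ee_pos'],M.round(3),s['wrist_force'],s['wrist_torque'],s['grip_width'])
E
```

```text
5.9667 [ 0.5334709  -0.27643613  0.06445563] [[ 0.004  0.993  0.114]
 [-0.001  0.114 -0.993]
 [-1.     0.004  0.002]] [-0.11588438  0.18734463 -5.033457  ] [0.0502289  0.04305403 0.11133707] 0.062365161170659274
```

play_rows --moves '[[-1,[-0.05,0,-0.1],[0,0,0]],[-1,[-0.05,0,-0.2],[0,0,0]],[-1,[-0.05,0,-0.3],[0,0,0]],[-1,[-0.05,0,-0.3],[0,0,0]]]'

```text
clock: 6.3
ee_pos: [0.5334, -0.2766, 0.0624]
tcp_rot: [0.53, 0.471, 0.526, -0.47]
wrist_force: [-1.6, 0.3, 0.7]
grip_width: 0.0625
```

play_rows --moves '[[0.6,[0,0,0],[0,0,0]],[1,[0,0,0],[0,0,0]],[1,[0,0,0],[0,0,0]],[1,[0,0,0],[0,0,0]],[1,[0,0,0],[0,0,0]],[1,[0,0,4],[0,0,0]],[1,[0,0,8],[0,0,0]],[1,[0,0,11],[0,0,0]],[1,[0,0,11],[0,0,0]],[1,[0,0,11],[0,0,0]],[1,[0,0,11],[0,0,0]]]'

```text
clock: 7.22
ee_pos: [0.533, -0.2764, 0.172]
tcp_rot: [0.529, 0.471, 0.526, -0.47]
wrist_force: [-0.3, -0.5, -0.8]
grip_width: 0.0853
```

```bash
python3 - <<'E'
from h import *
im,P=snap('wrist','w5');s,M=pose();print(s['clock'],s['ee_pos'],M.round(3),s['wrist_force'],s['grip_width'])
cv2.imwrite('pics/w5b.png',cv2.resize(im,(800,600),interpolation=cv2.INTER_CUBIC))
E
```

```text
7.2667 [ 0.53237545 -0.27622281  0.17102552] [[ 0.003  0.993  0.114]
 [-0.001  0.114 -0.993]
 [-1.     0.002  0.001]] [0.02245076 0.49561027 0.27710386] 0.08549114440543056
```

View pics/w5b.png

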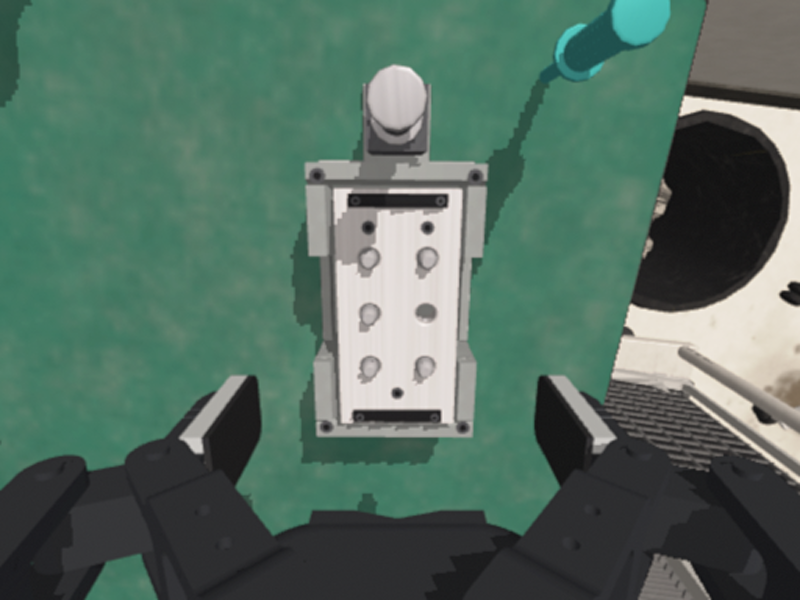

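```bash
python3 - <<'E'
from h import *
P=load('w5');c=lambda L:np.array(L)*.64
f=fit([[.046,.015],[.046,-.015],[-.046,0],[0,-.015]],w(P,c([(368,227.5),(427,227.5),(397,393),(426,313)]),.062));print('nest',f)
m=np.array([(46,15),(46,-15),(-46,0),(0,-15)])*1e-3; m=np.c_[m,np.full(4,.014)]
t,Rn,e=pnp(P,m,c([(368,227.5),(427,227.5),(397,393),(426,313)]));print('pnp',t,Rn[:,2].round(3),e)
q=w(P,c([(316.5,174),(475.5,175),(463,427),(326,427)]),.056)
print('stand',fit([[.0715,.04],[.0715,-.04],[-.0715,-.04],[-.0715,.04]],q))
hd=w(P,c([(397.5,97)]),.122);print('head',hd, hd-.098*np.array([np.cos(.115),np.sin(.115)]))
E
```

```text
nest (np.float64(0.5295324342906543), np.float64(-0.2779718597089911), np.float64(6.57182163048725), np.float64(0.00036488973346384166))
pnp [ 0.52928384 -0.27682594  0.04821351] [ 0.016 -0.086  0.996] 0.39339995712111886
stand (np.float64(0.5296711776246259), np.float64(-0.2767646340662626), np.float64(6.257850799843019), np.float64(0.0002618875774665331))
head [[ 0.62702099 -0.26641873]] [[ 0.5296683  -0.27766391]]
```

play_rows --moves '[[0.1,[4,0.4,1],[0,0,0]],[0.1,[7.5,0.8,1],[0,0,0]],[0.1,[9.45,1,1],[0,0,0]],[0.1,[9.45,1,1],[0,0,0]],[0.1,[9.45,1,1],[0,0,0]],[0.1,[9.45,1,1],[0,0,0]],[0.1,[9.45,1,1],[0,0,0]],[0.1,[9.45,1,1],[0,0,0]],[0.1,[9.45,1,1],[0,0,0]]]'

```text
clock: 8.02
ee_pos: [0.626, -0.267, 0.1812]
tcp_rot: [0.528, 0.471, 0.527, -0.471]
wrist_force: [0.4, -0.1, -0.2]
grip_width: 0.0473
```

```bash
python3 - <<'E'
from h import *
im,P=snap('wrist','w6');s,M=pose();print(s['clock'],s['ee_pos'],M.round(3),s['wrist_force'],s['grip_width'])
cv2.imwrite('pics/w6b.png',cv2.resize(im,(800,600),interpolation=cv2.INTER_CUBIC))
E
```

```text
8.0667 [ 0.6261853  -0.26680582  0.18132775] [[ 0.002  0.994  0.113]
 [-0.001  0.113 -0.994]
 [-1.     0.002  0.001]] [-0.81128022  0.25264333  0.87377872] 0.046764777412675776
```

View pics/w6b.png

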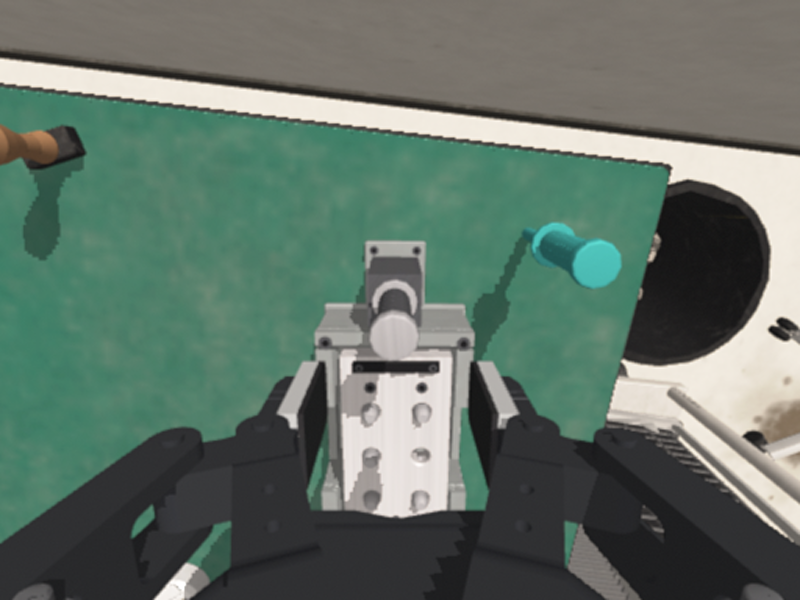

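```bash
python3 - <<'E'
from h import *
P=load('w6');c=lambda L:np.array(L)*.64
print('head',w(P,c([(393.5,335)]),.122),'rim/collar',w(P,c([(394,301)]),.066),'post corners',w(P,c([(368,257),(424,257)]),.062))
print('teal',w(P,c([(597,263)]),.112))
E
```

```text
head [[ 0.62832419 -0.26591777]] rim/collar [[ 0.62779305 -0.26597771]] post corners [[ 0.64945054 -0.24948508]
 [ 0.65285635 -0.27933635]]
teal [[ 0.66713387 -0.34935324]]
```

play_rows --moves '[[0.1,[0.15,0.05,-3],[0,0,0]],[0.1,[0.15,0.05,-6],[0,0,0]],[0.1,[0.15,0.05,-8.5],[0,0,0]],[0.1,[0.15,0.05,-9.3],[0,0,0]],[0.1,[0.15,0.05,-9.3],[0,0,0]],[0.1,[0.15,0.05,-9.3],[0,0,0]],[-1,[0.15,0.05,-9.3],[0,0,0]],[-1,[0.15,0.05,-9.3],[0,0,0]],[-1,[0.15,0.05,-9.3],[0,0,0]],[-1,[0.15,0.05,-9.3],[0,0,0]],[-1,[0.15,0.05,-9.3],[0,0,0]],[-1,[0.15,0.05,-9.3],[0,0,0]]]' --grip_force 90

```text
clock: 9.07
ee_pos: [0.6292, -0.2663, 0.0908]
tcp_rot: [0.53, 0.472, 0.526, -0.47]
wrist_force: [-0.3, 1.4, 5.4]
grip_width: 0.0162
```

```bash
python3 - <<'E'
from h import *
s,M=pose();print(s['clock'],s['ee_pos'],M.round(4),s['wrist_force'],s['grip_width'])
E
```

```text
9.0667 [ 0.62915835 -0.26625475  0.09077221] [[ 0.0062  0.9935  0.1136]
 [-0.002   0.1136 -0.9935]
 [-1.      0.006   0.0026]] [-0.32126483  1.4019892   5.4130781 ] 0.01623921736044937
```

play_rows --moves '[[-1,[0,0,1],[0,0,0]],[-1,[0,0,3],[0,0,0]],[-1,[0,0,6],[0,0,0]],[-1,[0,0,9],[0,0,0]],[-1,[0,0,10],[0,0,0]],[-1,[0,0,10],[0,0,0]],[-1,[0,0,10],[0,0,0]],[-1,[0,0,10],[0,0,0]],[-1,[0,0,10],[0,0,0]],[-1,[0,0,10],[0,0,0]]]'

```text
clock: 9.9
ee_pos: [0.628, -0.266, 0.1883]
tcp_rot: [0.528, 0.471, 0.527, -0.47]
wrist_force: [-0.5, 0.2, -1.1]
grip_width: 0.0161
```

```bash
python3 - <<'E'
from h import *
im,P=snap('wrist','w7');s,M=pose();print(s['clock'],s['ee_pos'],M.round(4),s['wrist_force'],s['grip_width'])
tip=s['ee_pos']+M@[.081,0,0];print(tip)
u=proj(P,tip)[0];print(u/.64)
cv2.circle(im,tuple(int(v) for v in u.round()),3,(0,0,255),1)
cv2.imwrite('pics/w7b.png',cv2.resize(im,(800,600),interpolation=cv2.INTER_CUBIC))
E
```

```text
9.95 [ 0.62828143 -0.2660202   0.18881006] [[ 3.100e-03  9.935e-01  1.135e-01]
 [-7.000e-04  1.135e-01 -9.935e-01]
 [-1.000e+00  3.000e-03  1.100e-03]] [-0.50520779  0.74941295 -1.29605825] 0.01598573769691402
[ 0.62853114 -0.26608071  0.10781047]
[395.95973871 323.63849556]
```

View pics/w7b.png

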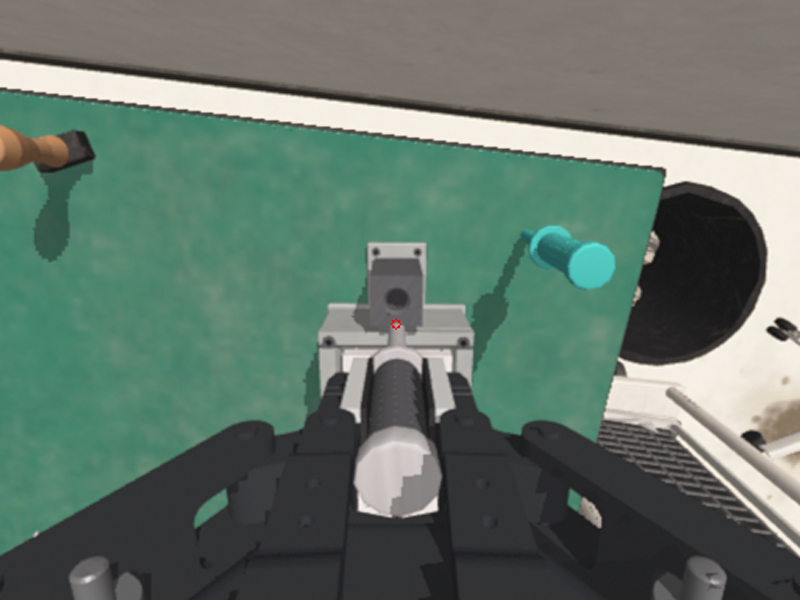

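```bash
cat > t.py <<'E'
import sys
from h import *
NEST=(.5296,-.2775,6.5); L=.081
PIN={1:(.03,.015),2:(.03,-.015),3:(0,.015),5:(-.03,.015),6:(-.03,-.015)}
def pinxy(k,n=None):
    n=n or NEST;a=np.radians(n[2]);p=PIN[k];return np.array([n[0]+np.cos(a)*p[0]-np.sin(a)*p[1],n[1]+np.sin(a)*p[0]+np.cos(a)*p[1]])
def tip():
    s,M=pose();return s,M,s['ee_pos']+M@[L,0,0]
E
python3 - <<'E'
from t import *
s,M,tp=tip()
P=load('w7');print('socket',w(P,np.array([[397,297]])*.64,.062))
for k in PIN: print(k,pinxy(k).round(4),((pinxy(k)-tp[:2])*100).round(2))
E
```

```text
socket [[ 0.62929987 -0.26656784]]
1 [ 0.5577 -0.2592] [-7.08  0.69]
2 [ 0.5611 -0.289 ] [-6.74 -2.29]
3 [ 0.5279 -0.2626] [-10.06   0.35]
5 [ 0.4981 -0.266 ] [-1.304e+01  1.000e-02]
6 [ 0.5015 -0.2958] [-12.7   -2.97]
```

play_rows --moves '[[-1,[-3,0.3,0],[0,0,0]],[-1,[-6,0.6,0],[0,0,0]],[-1,[-7,0.7,-1],[0,0,0]],[-1,[-7,0.7,-2.4],[0,0,0]],[-1,[-7,0.7,-2.4],[0,0,0]],[-1,[-7,0.7,-2.4],[0,0,0]],[-1,[-7,0.7,-2.4],[0,0,0]],[-1,[-7,0.7,-2.4],[0,0,0]],[-1,[-7,0.7,-2.4],[0,0,0]]]'

```text
clock: 10.7
ee_pos: [0.5592, -0.259, 0.1655]
tcp_rot: [0.529, 0.471, 0.526, -0.47]
wrist_force: [-0.7, -0.4, -1.4]
grip_width: 0.016
```

```bash
python3 - <<'E'
from t import *
im,P=snap('wrist','w8');s,M,tp=tip();print(s['clock'],tp,M.round(4),s['wrist_force'],s['grip_width'])
big=cv2.resize(im[130:340,130:410],(800,600),interpolation=cv2.INTER_CUBIC)
u=proj(P,tp)[0];f=lambda u:tuple(int(round(v)) for v in (np.array(u)-[130,130])*800/280)
cv2.circle(big,f(u),5,(0,0,255),1)
for k in PIN:
  for z in (.062,): cv2.circle(big,f(proj(P,np.r_[pinxy(k),z])[0]),4,(255,0,0),1)
cv2.imwrite('pics/w8b.png',big)
E
```

```text
10.75 [ 0.55942363 -0.25909213  0.08438507] [[ 0.0043  0.9935  0.1139]
 [-0.0011  0.1139 -0.9935]
 [-1.      0.0042  0.0016]] [ 0.23956944 -0.39772105 -2.45227257] 0.016119453261926472
```

View pics/w8b.png

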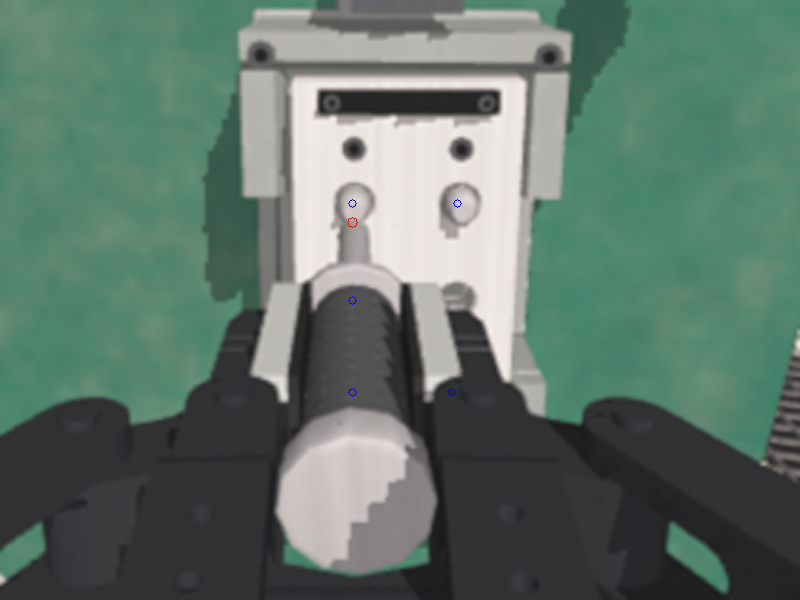

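```bash
python3 - <<'E'
from t import *
P=load('w8');c=lambda L:np.array(L)*.35+130
print(fit([[.046,.015],[.046,-.015],[0,-.015]],w(P,c([(354,148),(461,148),(459,295)]),.062)))
q=w(P,c([(354,148),(461,148)]),.062);a=np.radians(6.5)
print('pin1 via bolts', q[0]-.016*np.array([np.cos(a),np.sin(a)]),'pred',pinxy(1))
print('corners',fit([[.0715,.04],[.0715,-.04]],w(P,c([(261,55),(549,56)]),.056)))
E
```

```text
(np.float64(0.5302091262944567), np.float64(-0.2790219031935122), np.float64(7.847821741979596), np.float64(0.0007312619533274795))
pin1 via bolts [ 0.55771057 -0.25982682] pred [ 0.55770911 -0.25920033]
corners (np.float64(0.5289989420780894), np.float64(-0.27721893816931414), np.float64(6.37927766392913), np.float64(4.6611536016727137e-05))
```

play_rows --moves '[[-1,[-0.17,-0.05,0],[0,0,0]],[-1,[-0.17,-0.05,-0.4],[0,0,0]],[-1,[-0.17,-0.05,-0.8],[0,0,0]],[-1,[-0.17,-0.05,-1.2],[0,0,0]],[-1,[-0.17,-0.05,-1.6],[0,0,0]],[-1,[-0.17,-0.05,-2],[0,0,0]],[-1,[-0.17,-0.05,-2.2],[0,0,0]],[-1,[-0.17,-0.05,-2.2],[0,0,0]]]'

```text
clock: 11.42
ee_pos: [0.5572, -0.2594, 0.1427]
tcp_rot: [0.529, 0.471, 0.527, -0.47]
wrist_force: [0.2, -0.4, -1.6]
grip_width: 0.0164
```

```bash
python3 - <<'E'
from t import *
s,M,tp=tip();print(s['clock'],tp,M[:,0].round(4),s['wrist_force'],s['grip_width'])
E
```

```text
11.4167 [ 0.55744621 -0.25949245  0.06169645] [ 3.6e-03 -7.0e-04 -1.0e+00] [ 0.22127163 -0.43884025 -1.6118666 ] 0.016409565631376594
```

play_rows --moves '[[-1,[0,0,-0.4],[0,0,0]],[-1,[0,0,-0.8],[0,0,0]],[-1,[0,0,-1.2],[0,0,0]],[-1,[0,0,-1.6],[0,0,0]],[-1,[0,0,-1.9],[0,0,0]],[-1,[0,0,-1.9],[0,0,0]],[-1,[0,0,-1.9],[0,0,0]],[-1,[0,0,-1.9],[0,0,0]]]'

```text
clock: 12.08
ee_pos: [0.5574, -0.2588, 0.1233]
tcp_rot: [0.529, 0.471, 0.527, -0.47]
wrist_force: [3.6, 0.9, -2.2]
grip_width: 0.016
```

```bash
python3 - <<'E'
from t import *
s,M,tp=tip();print(s['clock'],tp,M[:,0].round(4),s['wrist_force'],s['grip_width'])
E
```

```text
12.0833 [ 0.55772281 -0.2587456   0.04232408] [ 3.8e-03  3.0e-04 -1.0e+00] [ 3.56618428  0.89715002 -2.16785793] 0.015981174523154253
```

play_rows --moves '[[-1,[0.05,0,2],[0,0,0]],[-1,[0.05,0,4.2],[0,0,0]],[-1,[0.1,-0.8,4.2],[0,0,0]],[-1,[0.37,-3,4.2],[0,0,0]],[-1,[0.37,-3,4.2],[0,0,0]],[-1,[0.37,-3,4.2],[0,0,0]],[-1,[0.37,-3,4.2],[0,0,0]],[-1,[0.37,-3,4.2],[0,0,0]],[-1,[0.37,-3,4.2],[0,0,0]]]'

```text
clock: 12.83
ee_pos: [0.5608, -0.2877, 0.1648]
tcp_rot: [0.528, 0.471, 0.528, -0.469]
wrist_force: [-0.1, 0.1, -1.2]
grip_width: 0.0161
```

```bash
python3 - <<'E'
from t import *
im,P=snap('wrist','w9')
s,M,tp=tip();print(s['clock'],tp,M.round(4),s['wrist_force'],s['grip_width'])
big=cv2.resize(im[130:340,130:410],(800,600),interpolation=cv2.INTER_CUBIC)
f=lambda u:tuple(int(round(v)) for v in (np.array(u)-[130,130])*800/280)
cv2.circle(big,f(proj(P,tp)[0]),5,(0,0,255),1)
cv2.imwrite('pics/w9b.png',big)
E
```

```text
12.8833 [ 0.56120349 -0.28767535  0.08402472] [[ 2.900e-03  9.933e-01  1.156e-01]
 [ 1.100e-03  1.156e-01 -9.933e-01]
 [-1.000e+00  3.000e-03 -7.000e-04]] [-0.15691892  0.65751537 -0.71499426] 0.015921870413448676
```

View pics/w9b.png

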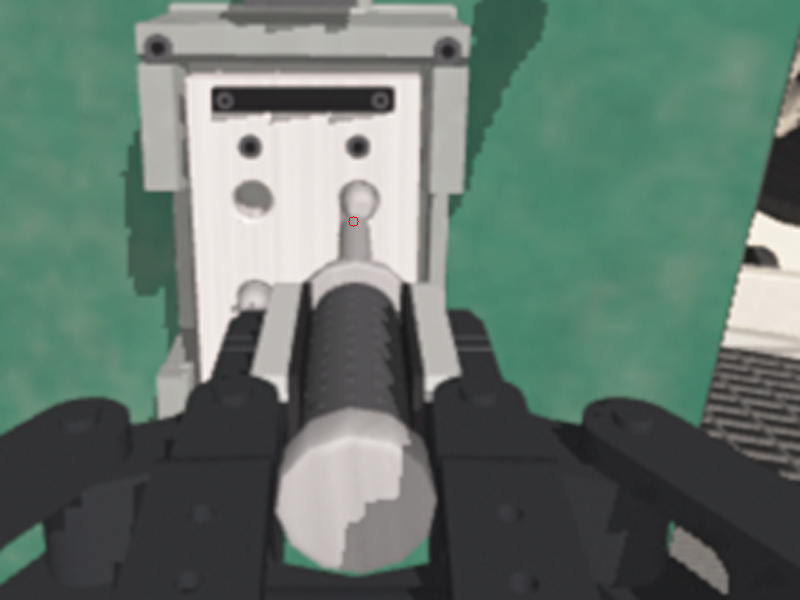

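```bash
python3 - <<'E'
from t import *
P=load('w9');c=lambda L:np.array(L)*.35+130
q=w(P,c([(250,146),(358,146),(253,198.5),(359,202)]),.062);a=np.radians(6.5);e=np.array([np.cos(a),np.sin(a)]);n=np.array([-e[1],e[0]])
print(q); print('pin2 from bolt',q[1]-.016*e,'from bore1',q[2]-.03*n); s,M,tp=tip();print(tp)
E
```

```text
[[ 0.57230273 -0.25762072]
 [ 0.57579869 -0.28744401]
 [ 0.55720451 -0.25973561]
 [ 0.55966731 -0.2896384 ]]
pin2 from bolt [ 0.55990154 -0.28925526] from bore1 [ 0.56060061 -0.28954276]
[ 0.56120349 -0.28767535  0.08402472]
```

play_rows --moves '[[-1,[0,-0.14,0],[0,0,0]],[-1,[0,-0.14,-0.5],[0,0,0]],[-1,[0,-0.14,-1],[0,0,0]],[-1,[0,-0.14,-1.4],[0,0,0]],[-1,[0,-0.14,-1.8],[0,0,0]],[-1,[0,-0.14,-2.2],[0,0,0]],[-1,[0,-0.14,-2.6],[0,0,0]],[-1,[0,-0.14,-3],[0,0,0]],[-1,[0,-0.14,-3.4],[0,0,0]],[-1,[0,-0.14,-3.8],[0,0,0]],[-1,[0,-0.14,-4.1],[0,0,0]],[-1,[0,-0.14,-4.1],[0,0,0]]]'

```text
clock: 13.88
ee_pos: [0.5609, -0.2889, 0.1229]
tcp_rot: [0.528, 0.471, 0.528, -0.469]
wrist_force: [1.8, 0.7, -0.6]
grip_width: 0.016
```

```bash
python3 - <<'E'
from t import *
s,M,tp=tip();print(s['clock'],tp,M[:,0].round(4),s['wrist_force'],s['grip_width'])
E
```

```text
13.8833 [ 0.56107716 -0.28872729  0.04192718] [ 0.0024  0.0018 -1.    ] [ 1.8344861   0.68652508 -0.55772419] 0.016028187235059853
```

play_rows --moves '[[-1,[0.03,0,2],[0,0,0]],[-1,[0.03,0,4.2],[0,0,0]],[-1,[-0.5,0,4.2],[0,0,0]],[-1,[-4,-0.5,4.2],[0,0,0]],[-1,[-5.95,-0.67,4.2],[0,0,0]],[-1,[-5.95,-0.67,4.2],[0,0,0]],[-1,[-5.95,-0.67,4.2],[0,0,0]],[-1,[-5.95,-0.67,4.2],[0,0,0]],[-1,[-5.95,-0.67,4.2],[0,0,0]],[-1,[-5.95,-0.67,4.2],[0,0,0]],[-1,[-5.95,-0.67,4.2],[0,0,0]]]'

```text
clock: 14.8
ee_pos: [0.5022, -0.2951, 0.1648]
tcp_rot: [0.529, 0.471, 0.528, -0.469]
wrist_force: [0.6, -0.2, -0.4]
grip_width: 0.0163
```

```bash
python3 - <<'E'
from t import *
im,P=snap('wrist','w10')
s,M,tp=tip();print(s['clock'],tp,M.round(4),s['wrist_force'],s['grip_width'],'target',pinxy(6,(.5298,-.2771,6.5)))
big=cv2.resize(im[130:340,130:410],(800,600),interpolation=cv2.INTER_CUBIC)
f=lambda u:tuple(int(round(v)) for v in (np.array(u)-[130,130])*800/280)
cv2.circle(big,f(proj(P,tp)[0]),5,(0,0,255),1)
cv2.circle(big,f(proj(P,np.r_[pinxy(6,(.5298,-.2771,6.5)),.062])[0]),5,(255,0,0),1)
cv2.imwrite('pics/w10b.png',big)
E
```

```text
14.85 [ 0.50224834 -0.29497652  0.08375024] [[ 0.0025  0.9932  0.1168]
 [ 0.0021  0.1168 -0.9932]
 [-1.      0.0028 -0.0018]] [-0.46157684 -0.6900975  -1.07567421] 0.01574413263056384 target [ 0.50169089 -0.29539967]
```

View pics/w10b.png

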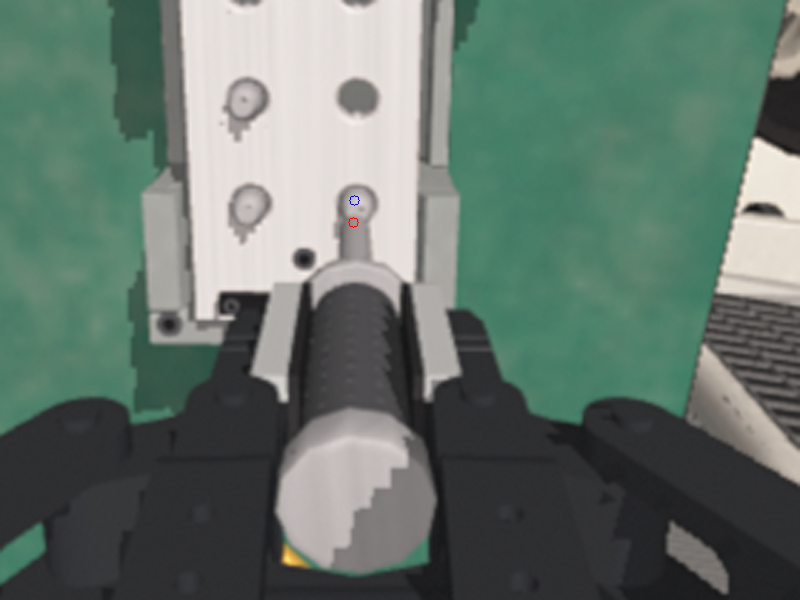

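play_rows --moves '[[-1,[-0.07,-0.06,0],[0,0,0]],[-1,[-0.07,-0.06,-0.5],[0,0,0]],[-1,[-0.07,-0.06,-1],[0,0,0]],[-1,[-0.07,-0.06,-1.4],[0,0,0]],[-1,[-0.07,-0.06,-1.8],[0,0,0]],[-1,[-0.07,-0.06,-2.2],[0,0,0]],[-1,[-0.07,-0.06,-2.6],[0,0,0]],[-1,[-0.07,-0.06,-3],[0,0,0]],[-1,[-0.07,-0.06,-3.4],[0,0,0]],[-1,[-0.07,-0.06,-3.8],[0,0,0]],[-1,[-0.07,-0.06,-4.1],[0,0,0]],[-1,[-0.07,-0.06,-4.1],[0,0,0]]]'

```text
clock: 15.85
ee_pos: [0.5012, -0.2953, 0.1227]
tcp_rot: [0.528, 0.471, 0.529, -0.469]
wrist_force: [1.1, 0.6, -1.9]
grip_width: 0.0158
```

```bash
python3 - <<'E'
from t import *
s,M,tp=tip();print(s['clock'],tp,M[:,0].round(4),s['wrist_force'],s['grip_width'])
for k in PIN: print(k,((pinxy(k,(.5298,-.2771,6.5))-tp[:2])*100).round(2))
E
```

```text
15.85 [ 0.50131378 -0.29504583  0.04173541] [ 0.0018  0.0031 -1.    ] [ 1.13379763  0.55846243 -1.85296249] 0.015802614351174915
1 [5.66 3.62]
2 [6.   0.64]
3 [2.68 3.28]
5 [-0.3   2.95]
6 [ 0.04 -0.04]
```

play_rows --moves '[[-1,[0,0,2],[0,0,0]],[-1,[0,0,4.2],[0,0,0]],[-1,[0,0.5,4.2],[0,0,0]],[-1,[-0.3,2.95,4.2],[0,0,0]],[-1,[-0.3,2.95,4.2],[0,0,0]],[-1,[-0.3,2.95,4.2],[0,0,0]],[-1,[-0.3,2.95,4.2],[0,0,0]],[-1,[-0.3,2.95,4.2],[0,0,0]],[-1,[-0.3,2.95,4.2],[0,0,0]]]'

```text
clock: 16.6
ee_pos: [0.4978, -0.2667, 0.1644]
tcp_rot: [0.528, 0.471, 0.528, -0.469]
wrist_force: [0.0, -1.0, -1.0]
grip_width: 0.0161
```

```bash
python3 - <<'E'
from t import *
im,P=snap('wrist','w11')
s,M,tp=tip();print(s['clock'],tp,M[:,0].round(4),s['wrist_force'],s['grip_width'])
print('cm',((pinxy(5,(.5298,-.2771,6.5))-tp[:2])*100).round(2))
E
```

```text
16.65 [ 0.49797485 -0.26639406  0.08340253] [ 0.0013  0.0029 -1.    ] [ 0.33917585 -0.49218104 -1.62392209] 0.015849832809445016
cm [0.03 0.08]
```

play_rows --moves '[[-1,[0,0.06,0],[0,0,0]],[-1,[0,0.06,-0.5],[0,0,0]],[-1,[0,0.06,-1],[0,0,0]],[-1,[0,0.06,-1.4],[0,0,0]],[-1,[0,0.06,-1.8],[0,0,0]],[-1,[0,0.06,-2.2],[0,0,0]],[-1,[0,0.06,-2.6],[0,0,0]],[-1,[0,0.06,-3],[0,0,0]],[-1,[0,0.06,-3.4],[0,0,0]],[-1,[0,0.06,-3.8],[0,0,0]],[-1,[0,0.06,-4.1],[0,0,0]],[-1,[0,0.06,-4.1],[0,0,0]]]'

```text
clock: 17.65
ee_pos: [0.4977, -0.2657, 0.1225]
tcp_rot: [0.527, 0.471, 0.529, -0.469]
wrist_force: [0.5, -0.8, -1.3]
grip_width: 0.0162
```

```bash
python3 - <<'E'
from t import *
s,M,tp=tip();print(s['clock'],tp,M[:,0].round(4),s['wrist_force'],s['grip_width'])
print('cm',((pinxy(3,(.5298,-.2771,6.5))-tp[:2])*100).round(2))
E
```

```text
17.65 [ 0.49779917 -0.26538413  0.0414619 ] [ 7.0e-04  3.7e-03 -1.0e+00] [ 0.48001882 -0.84304962 -1.2880403 ] 0.016173423448534383
cm [3.03 0.32]
```

play_rows --moves '[[-1,[0,0,2],[0,0,0]],[-1,[0,0,4.2],[0,0,0]],[-1,[0.5,0,4.2],[0.2,0,0]],[-1,[3.03,0.32,4.2],[0.2,0,0]],[-1,[3.03,0.32,4.2],[0.2,0,0]],[-1,[3.03,0.32,4.2],[0.2,0,0]],[-1,[3.03,0.32,4.2],[0.2,0,0]],[-1,[3.03,0.32,4.2],[0.2,0,0]],[-1,[3.03,0.32,4.2],[0.2,0,0]]]'

```text
clock: 18.4
ee_pos: [0.5271, -0.2629, 0.1641]
tcp_rot: [0.526, 0.472, 0.53, -0.469]
wrist_force: [0.2, -0.1, -0.9]
grip_width: 0.0158
```

```bash
python3 - <<'E'
from t import *
s,M,tp=tip();print(s['clock'],tp,M[:,0].round(4),s['wrist_force'],s['grip_width'])
print('cm',((pinxy(3,(.5298,-.2771,6.5))-tp[:2])*100).round(2))
E
```

```text
18.4 [ 0.52704065 -0.26235196  0.08306227] [-6.0e-04  7.1e-03 -1.0e+00] [ 0.16720653 -0.07000952 -0.90032235] 0.015819844712688477
cm [0.11 0.02]
```

play_rows --moves '[[-1,[0.1,0.07,0],[-0.4,0,0]],[-1,[0.1,0.07,-0.5],[-0.4,0,0]],[-1,[0.1,0.07,-1],[-0.4,0,0]],[-1,[0.1,0.07,-1.4],[-0.4,0,0]],[-1,[0.1,0.07,-1.8],[-0.4,0,0]],[-1,[0.1,0.07,-2.2],[-0.4,0,0]],[-1,[0.1,0.07,-2.6],[-0.4,0,0]],[-1,[0.1,0.07,-3],[-0.4,0,0]],[-1,[0.1,0.07,-3.4],[-0.4,0,0]],[-1,[0.1,0.07,-3.8],[-0.4,0,0]],[-1,[0.1,0.07,-4.1],[-0.4,0,0]],[-1,[0.1,0.07,-4.1],[-0.4,0,0]]]'

```text
clock: 19.4
ee_pos: [0.5278, -0.2619, 0.122]
tcp_rot: [0.527, 0.47, 0.529, -0.471]
wrist_force: [0.6, -1.1, -1.0]
grip_width: 0.0155
```

```bash
python3 - <<'E'
from t import *
s,M,tp=tip();print(s['clock'],tp,M[:,0].round(4),s['wrist_force'],s['grip_width'])
E
```

```text
19.4 [ 0.52763044 -0.26183693  0.04097756] [-0.0017  0.001  -1.    ] [ 0.574363   -1.07715743 -0.95798526] 0.015502991381371812
```

play_rows --moves '[[-1,[0,0,2],[0,0,0]],[-1,[0,0,4.5],[0,0,0]],[-1,[0.5,0,6.5],[0,0,0]],[-1,[4,-0.2,6.5],[0,0,0]],[-1,[8,-0.4,6.5],[0,0,0]],[-1,[10.1,-0.45,6.5],[0,0,0]],[-1,[10.1,-0.45,5],[0,0,0]],[-1,[10.1,-0.45,4],[0,0,0]],[-1,[10.1,-0.45,4],[0,0,0]],[-1,[10.1,-0.45,4],[0,0,0]],[-1,[10.1,-0.45,4],[0,0,0]],[-1,[10.1,-0.45,4],[0,0,0]]]'

```text
clock: 20.4
ee_pos: [0.6286, -0.267, 0.1632]
tcp_rot: [0.528, 0.471, 0.528, -0.471]
wrist_force: [-0.5, -0.1, -1.1]
grip_width: 0.0159
```

```bash
python3 - <<'E'
from t import *
im,P=snap('wrist','w12')
s,M,tp=tip();print(s['clock'],tp,M.round(4),s['wrist_force'],s['grip_width'])
big=cv2.resize(im[130:340,130:410],(800,600),interpolation=cv2.INTER_CUBIC)
f=lambda u:tuple(int(round(v)) for v in (np.array(u)-[130,130])*800/280)
cv2.circle(big,f(proj(P,tp)[0]),5,(0,0,255),1)
cv2.circle(big,f(proj(P,[.6272,-.266,.062])[0]),5,(255,0,0),1)
cv2.circle(big,f(proj(P,[.6293,-.2666,.062])[0]),5,(0,255,0),1)
cv2.imwrite('pics/w12b.png',big)
E
```

```text
20.45 [ 0.62873122 -0.26695653  0.08228883] [[-1.000e-04  9.934e-01  1.143e-01]
 [ 1.000e-04  1.143e-01 -9.934e-01]
 [-1.000e+00 -1.000e-04 -1.000e-04]] [-0.26823084  0.08216545 -1.52416455] 0.015586092361879501
```

View pics/w12b.png

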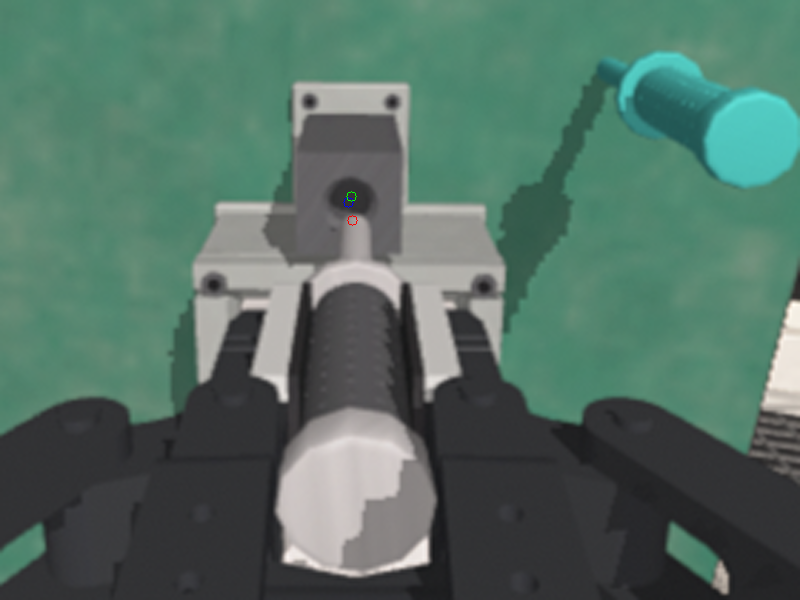

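play_rows --moves '[[-1,[0.03,0.05,0],[0,0,0]],[-1,[0.03,0.05,-0.7],[0,0,0]],[-1,[0.03,0.05,-1.4],[0,0,0]],[-1,[0.03,0.05,-2.1],[0,0,0]],[-1,[0.03,0.05,-2.8],[0,0,0]],[-1,[0.03,0.05,-3.5],[0,0,0]],[-1,[0.03,0.05,-4.2],[0,0,0]],[-1,[0.03,0.05,-4.9],[0,0,0]],[-1,[0.03,0.05,-5.6],[0,0,0]],[-1,[0.03,0.05,-6.3],[0,0,0]],[-1,[0.03,0.05,-6.8],[0,0,0]],[-1,[0.03,0.05,-6.8],[0,0,0]]]'

```text
clock: 21.45
ee_pos: [0.6281, -0.2661, 0.0935]
tcp_rot: [0.527, 0.47, 0.529, -0.471]
wrist_force: [-0.3, -0.9, -0.9]
grip_width: 0.016
```

```bash
python3 - <<'E'
from t import *
s,M,tp=tip();print(s['clock'],tp,M[:,0].round(4),s['wrist_force'],s['grip_width'])
E
```

```text
21.45 [ 0.62785013 -0.2659931   0.01246848] [-0.0028  0.0012 -1.    ] [-0.33697155 -0.92978732 -0.85153192] 0.016025465094293093
```

play_rows --moves '[[-1,[0,0,-0.1],[0,0,0]],[-1,[0,0,-0.2],[0,0,0]],[-1,[0,0,-0.25],[0,0,0]],[-1,[0,0,-0.25],[0,0,0]]]'

```text
clock: 21.78
ee_pos: [0.6282, -0.2662, 0.0912]
tcp_rot: [0.527, 0.47, 0.529, -0.471]
wrist_force: [0.5, 0.9, -0.8]
grip_width: 0.016
```

play_rows --moves '[[-0.3,[0,0,0],[0,0,0]],[0.1,[0,0,0],[0,0,0]],[0.1,[0,0,0],[0,0,0]],[0.1,[0,0,0],[0,0,0]],[0.1,[0,0,0],[0,0,0]],[0.1,[0,0,2.5],[0,0,0]],[0.1,[0,0,6],[0,0,0]],[0.1,[0,0,9],[0,0,0]],[0.1,[0,0,9],[0,0,0]],[0.1,[0,0,9],[0,0,0]]]'

```text
clock: 22.62
ee_pos: [0.63, -0.2667, 0.1845]
tcp_rot: [0.529, 0.471, 0.526, -0.47]
wrist_force: [0.0, 0.7, -0.7]
grip_width: 0.0468
```

play_rows --moves '[[0.5,[-4,-0.4,0],[0,0,0]],[1,[-8,-0.8,-0.5],[0,0,0]],[1,[-10,-1.05,-1],[0,0,0]],[1,[-10,-1.05,-1],[0,0,0]],[1,[-10,-1.05,-1],[0,0,0]],[1,[-10,-1.05,-1],[0,0,0]],[1,[-10,-1.05,-1],[0,0,0]],[1,[-10,-1.05,-1],[0,0,0]],[1,[-10,-1.05,-1],[0,0,0]]]'

```text
clock: 23.37
ee_pos: [0.5311, -0.2766, 0.1744]
tcp_rot: [0.529, 0.471, 0.527, -0.469]
wrist_force: [0.1, -0.3, 1.0]
grip_width: 0.0853
```

```bash
python3 - <<'E'
from t import *
im,P=snap('wrist','w13')
s,M,tp=tip();print(s['clock'],s['ee_pos'],M[:,:].round(4),s['wrist_force'],s['grip_width'])
big=cv2.resize(im[30:330,130:410],(747,800),interpolation=cv2.INTER_CUBIC)[:600]
cv2.imwrite('pics/w13b.png',big)
E
```

```text
23.4167 [ 0.53090422 -0.27671906  0.1744765 ] [[ 0.0043  0.9933  0.1154]
 [-0.0011  0.1154 -0.9933]
 [-1.      0.0041  0.0016]] [-0.36364731 -0.38182336 -0.1463312 ] 0.0854525689938472
```

View pics/w13b.png

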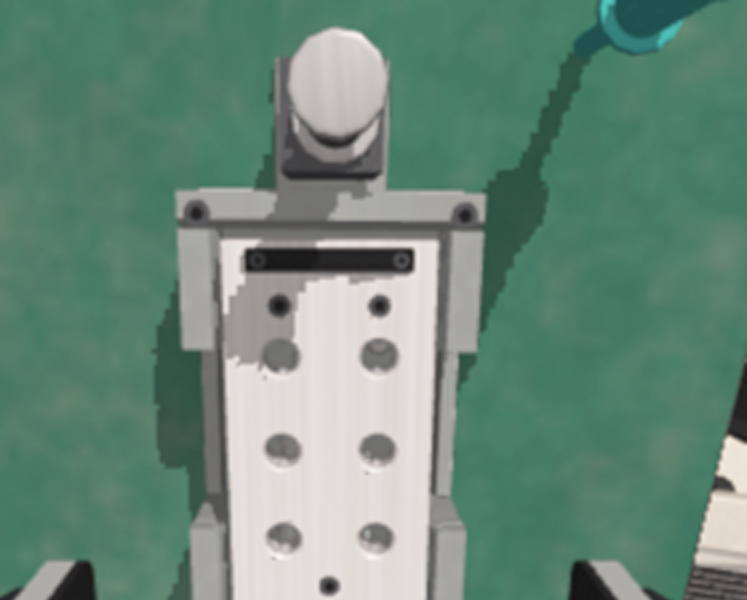

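play_rows --moves '[[1,[-0.15,0,-4],[0,0,0]],[1,[-0.15,0,-8],[0,0,0]],[1,[-0.15,0,-10.5],[0,0,0]],[1,[-0.15,0,-11],[0,0,0]],[1,[-0.15,0,-11],[0,0,0]],[1,[-0.15,0,-11],[0,0,0]],[0,[-0.15,0,-11],[0,0,0]],[-1,[-0.15,0,-11],[0,0,0]],[-1,[-0.15,0,-11],[0,0,0]],[-1,[-0.15,0,-11],[0,0,0]],[-1,[-0.15,0,-11],[0,0,0]],[-1,[-0.15,0,-11],[0,0,0]]]' --grip_force 70

```text
clock: 24.42
ee_pos: [0.5316, -0.2768, 0.0679]
tcp_rot: [0.531, 0.472, 0.525, -0.469]
wrist_force: [-1.1, 1.5, 6.7]
grip_width: 0.0614
```

play_rows --moves '[[-1,[0,0,1],[0,0,0]],[-1,[0,0,3],[0,0,0]],[-1,[0,0,6],[0,0,0]],[-1,[0,0,8],[0,0,0]],[-1,[0,0,8],[0,0,0]],[-1,[0,0,8],[0,0,0]],[-1,[0,0,8],[0,0,0]],[-1,[0,0,8],[0,0,0]]]'

```text
clock: 25.08
ee_pos: [0.5298, -0.2761, 0.1456]
tcp_rot: [0.529, 0.471, 0.527, -0.469]
wrist_force: [-0.4, -0.1, -3.4]
grip_width: 0.0614
```

```bash
python3 - <<'E'
from t import *
im,P=snap('top','t2')
s,M,tp=tip();print(s['clock'],s['ee_pos'],M[:,:].round(4),s['wrist_force'],s['grip_width'])
E
```

```text
25.1333 [ 0.52992464 -0.2761482   0.14559642] [[ 5.000e-03  9.933e-01  1.153e-01]
 [-5.000e-04  1.153e-01 -9.933e-01]
 [-1.000e+00  4.900e-03  1.000e-03]] [-0.7320008   0.79066582 -4.85796951] 0.061415938992590825
```

play_rows --moves '[[-1,[-0.5,3,2],[0,0,0]],[-1,[-1.5,6,2],[0,0,-3]],[-1,[-2.5,10,2],[0,0,-6]],[-1,[-3,14,2],[0,0,-9]],[-1,[-3.5,18,2],[0,0,-12]],[-1,[-4,22,2],[0,0,-13.8]],[-1,[-4.5,26,2],[0,0,-13.8]],[-1,[-4.5,27,2],[0,0,-13.8]],[-1,[-4.5,27,2],[0,0,-13.8]],[-1,[-4.5,27,2],[0,0,-13.8]],[-1,[-4.5,27,2],[0,0,-13.8]],[-1,[-4.5,27,2],[0,0,-13.8]]]'

```text
clock: 26.13
ee_pos: [0.4847, -0.0081, 0.165]
tcp_rot: [0.468, 0.531, 0.465, -0.531]
wrist_force: [0.0, -0.7, -3.5]
grip_width: 0.061
```

```bash
python3 - <<'E'
from t import *
im,P=snap('wrist','w14')
s,M,tp=tip();print(s['clock'],s['ee_pos'],M[:,:].round(4),s['wrist_force'],s['grip_width'])
im2=im.copy()
a=np.radians(-7.3)
for q in [(.067,.039),(.067,-.039),(-.067,-.039),(-.067,.039)]:
    cv2.circle(im2,tuple(int(v) for v in proj(P,[.482+np.cos(a)*q[0]-np.sin(a)*q[1],.121+np.sin(a)*q[0]+np.cos(a)*q[1],.012])[0].round()),2,(0,0,255),1)
cv2.imwrite('pics/w14b.png',cv2.resize(im2[40:340,:400],(800,600),interpolation=cv2.INTER_CUBIC))
E
```

```text
26.1833 [ 0.48480048 -0.00803588  0.16510057] [[ 0.0037  0.9917 -0.1282]
 [-0.0022 -0.1282 -0.9917]
 [-1.      0.004   0.0017]] [-0.55540571 -0.04089975 -4.06325715] 0.061584755611683833
```

View pics/w14b.png

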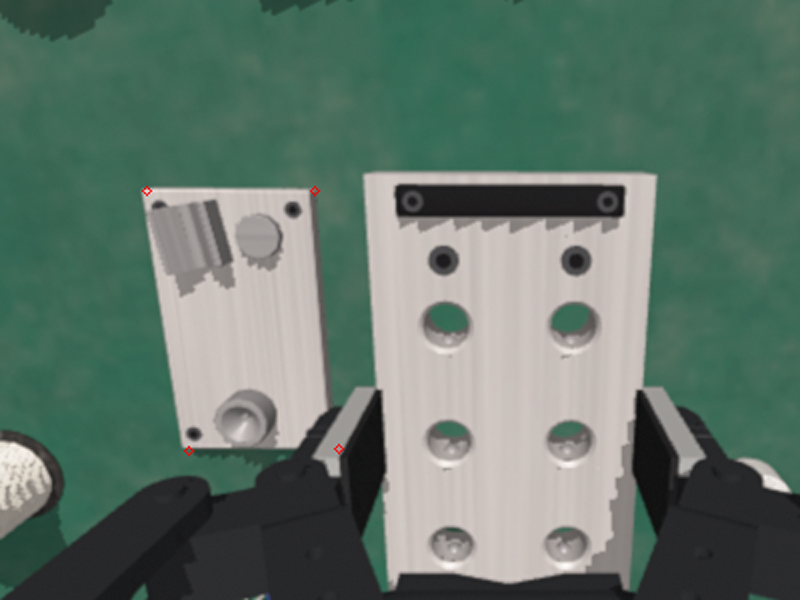

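```bash
python3 - <<'E'
from t import *
P=load('w14');c=lambda L:np.array(L)*.5+[0,40]
k=w(P,c([(142,190),(310,190),(181,449)]),.012)
print('kb',fit([[.067,.039],[.067,-.039],[-.067,.039]],k))
cn=w(P,c([(245,417)]),.025);fl=w(P,c([(259,235)]),.018);print('cone',cn,'flat',fl)
print('kb from screws+cone+flat',fit([[-.046,0],[.046,-.015]],np.r_[cn,fl]))
k4=np.r_[k,cn,fl]
print('all',fit([[.067,.039],[.067,-.039],[-.067,.039],[-.046,0],[.046,-.015]],k4))
m=np.array([(65,32),(65,-32),(46,15),(46,-15),(30,15),(30,-15),(0,15),(0,-15)])*1e-3; m=np.c_[m,np.full(8,.014)]
t,Rn,e=pnp(P,m,c([(364,174),(656,176),(443,261),(576,261),(446,325),(574,325),(449,442),(570,441)]))
s,M=pose();print('nest',t,t-s['ee_pos'],Rn.round(3),np.degrees(np.arctan2(Rn[1,0],Rn[0,0])),e)
E
```

```text
kb (np.float64(0.4820156311087176), np.float64(0.12394389983091754), np.float64(-7.8505902975406805), np.float64(0.0003373767975994897))
cone [[0.44019195 0.12716672]] flat [[0.52647333 0.10195452]]
kb from screws+cone+flat (np.float64(0.4842503741973294), np.float64(0.1220042633359586), np.float64(-7.028618990256071), np.float64(0.001662627120871481))
all (np.float64(0.4829755921579703), np.float64(0.12305321171582258), np.float64(-7.400813020838716), np.float64(0.0018209733994725863))
nest [ 0.48160064 -0.00830359  0.14378323] [-0.00319984 -0.00026771 -0.02131734] [[ 0.991  0.131 -0.01 ]
 [-0.131  0.991 -0.011]
 [ 0.009  0.012  1.   ]] -7.522301341328674 0.8948079932671646
```

play_rows --moves '[[-1,[0.1,3.5,0],[0,0,0]],[-1,[0.15,7,0],[0,0,0]],[-1,[0.15,11,0],[0,0,0]],[-1,[0.15,13.1,-1],[0,0,0]],[-1,[0.15,13.1,-4],[0,0,0]],[-1,[0.15,13.1,-7],[0,0,0]],[-1,[0.15,13.1,-8],[0,0,0]],[-1,[0.15,13.1,-8],[0,0,0]],[-1,[0.15,13.1,-8],[0,0,0]],[-1,[0.15,13.1,-8],[0,0,0]]]'

```text
clock: 27.02
ee_pos: [0.4882, 0.1227, 0.0868]
tcp_rot: [0.468, 0.533, 0.464, -0.53]
wrist_force: [0.6, 0.2, -3.1]
grip_width: 0.0615
```

```bash
python3 - <<'E'
from t import *
im,P=snap('wrist','w15');im2,P2=snap('scene','s15')
s,M,tp=tip();print(s['clock'],s['ee_pos'],M[:,:].round(4),s['wrist_force'],s['grip_width'])
a=im2[150:310,150:350];a=cv2.resize(a,(400,320),interpolation=cv2.INTER_CUBIC)
b=im[40:280,130:400];b=cv2.resize(b,(400,356),interpolation=cv2.INTER_CUBIC)
o=np.zeros((356,800,3),np.uint8);o[:320,:400]=a;o[:,400:]=b
cv2.imwrite('pics/w15b.png',o)
E
```

```text
27.1167 [0.48820029 0.12302797 0.08704973] [[ 8.000e-03  9.916e-01 -1.293e-01]
 [-1.300e-03 -1.293e-01 -9.916e-01]
 [-1.000e+00  8.000e-03  2.000e-04]] [ 0.81206187  0.35835876 -3.6776982 ] 0.0614600702891645
```

View pics/w15b.png

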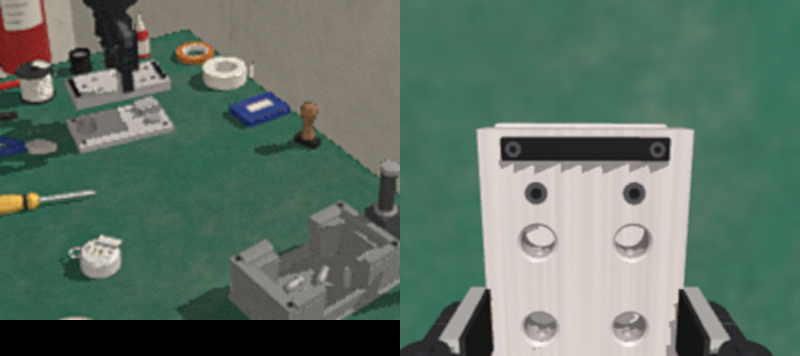

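```bash
python3 - <<'E'
from t import *
P=load('w15');c=lambda L:(np.array(L)-[400,0])*.675+[130,40]
k=w(P,c([(496,124),(666,124)]),.012);print(k,fit([[.067,.039],[.067,-.039]],k))
m=np.array([(65,32),(65,-32),(46,15),(46,-15),(30,15),(30,-15),(0,15),(0,-15)])*1e-3; m=np.c_[m,np.full(8,.014)]
t,Rn,e=pnp(P,m,c([(478,129),(693,129),(536,193),(634,193),(537.5,242),(632,242),(540,329),(629,329)]))
s,M=pose();print('nest',t,t-s['ee_pos'],np.degrees(np.arctan2(Rn[1,0],Rn[0,0])),Rn[:,2],e)
E
```

```text
[[0.55365782 0.15322064]
 [0.54383883 0.07785135]] (np.float64(0.48230976838542855), np.float64(0.12419150473852729), np.float64(-7.4226013668757975), np.float64(0.0009968990187148026))
nest [0.48468717 0.12240802 0.06695834] [-0.00351312 -0.00061995 -0.02009139] -7.545363808866281 [2.02881394e-02 3.47507600e-04 9.99794114e-01] 0.43760434074624754
```

play_rows --moves '[[-1,[-0.17,0.05,-0.5],[0,0,0]],[-1,[-0.17,0.05,-1.5],[0,0,0]],[-1,[-0.17,0.05,-2.5],[0,0,0]],[-1,[-0.17,0.05,-3.2],[0,0,0]],[-1,[-0.17,0.05,-3.5],[0,0,0]],[-1,[-0.17,0.05,-3.5],[0,0,0]],[-1,[-0.17,0.05,-3.5],[0,0,0]]]'

```text
clock: 27.7
ee_pos: [0.4863, 0.1236, 0.0516]
tcp_rot: [0.469, 0.533, 0.465, -0.53]
wrist_force: [-0.3, 0.4, -4.8]
grip_width: 0.0614
```

play_rows --moves '[[-1,[0,0,-0.1],[0,0,0]],[-1,[0,0,-0.2],[0,0,0]],[-1,[0,0,-0.2],[0,0,0]]]'

```text
clock: 27.95
ee_pos: [0.4863, 0.1236, 0.0497]
tcp_rot: [0.469, 0.533, 0.465, -0.53]
wrist_force: [0.8, 0.2, -4.8]
grip_width: 0.0615
```

play_rows --moves '[[-1,[0,0,-0.1],[0,0,0]],[-1,[0,0,-0.2],[0,0,0]],[-1,[0,0,-0.2],[0,0,0]]]'

```text
clock: 28.2
ee_pos: [0.4866, 0.1246, 0.0482]
tcp_rot: [0.469, 0.533, 0.465, -0.529]
wrist_force: [-0.7, 1.2, -0.8]
grip_width: 0.0613
```

play_rows --moves '[[0.6,[0,0,0],[0,0,0]],[0.8,[0,0,0],[0,0,0]],[1,[0,0,0],[0,0,0]],[1,[0,0,0],[0,0,0]],[1,[0,0,0],[0,0,0]],[1,[0,0,3],[0,0,0]],[1,[0,0,7],[0,0,0]],[1,[0,0,11],[0,0,0]],[1,[0,0,12],[0,0,0]],[1,[0,0,12],[0,0,0]],[1,[0,0,12],[0,0,0]],[1,[0,0,12],[0,0,0]]]'

```text
clock: 29.2
ee_pos: [0.4854, 0.124, 0.1667]
tcp_rot: [0.468, 0.532, 0.465, -0.53]
wrist_force: [-0.4, -0.4, -0.7]
grip_width: 0.0855
```

```bash
python3 - <<'E'
from t import *
im,P=snap('wrist','w16');im2,P2=snap('scene','s16')
s,M,tp=tip();print(s['clock'],s['ee_pos'],M[:,:].round(4),s['wrist_force'],s['grip_width'])
b=im[50:290,100:420];b=cv2.resize(b,(480,360),interpolation=cv2.INTER_CUBIC)
a=cv2.resize(im2[150:330,150:370],(733,600),interpolation=cv2.INTER_CUBIC)
o=np.zeros((600,800,3),np.uint8);o[:360,:480]=b
o[:240,480:]=cv2.resize(im2[160:225,160:260],(320,240),interpolation=cv2.INTER_CUBIC)[:240]
o[250:600,480:]=cv2.resize(im2[220:330,255:355],(320,350),interpolation=cv2.INTER_CUBIC)
cv2.imwrite('pics/w16b.png',o)
E
```

```text
29.3 [0.485222   0.1240798  0.16619274] [[ 4.100e-03  9.917e-01 -1.286e-01]
 [-1.100e-03 -1.286e-01 -9.917e-01]
 [-1.000e+00  4.200e-03  5.000e-04]] [-0.67546011 -0.51676081 -0.49254795] 0.08525499645861802
```

```bash
python3 - <<'E'
from t import *
im=cv2.imread('pics/w16.png');P=load('w16');g=cv2.cvtColor(im,cv2.COLOR_BGR2GRAY)
S=4
names=[(46,15),(46,-15),(-46,0)]
def mm(q,z=.042,n=(.483,.1235,-7.4)):
    a=np.radians(n[2]);q=np.array(q)*1e-3;return np.array([n[0]+np.cos(a)*q[0]-np.sin(a)*q[1],n[1]+np.sin(a)*q[0]+np.cos(a)*q[1],z])
pts=[]
for q in names:
    u=proj(P,mm(q))[0];x,y=u.round().astype(int);R_=8
    c=g[y-R_:y+R_+1,x-R_:x+R_+1].astype(float);th=(np.percentile(c,90)+c.min())/2
    wt=np.clip(th-c,0,None);yy,xx=np.mgrid[-R_:R_+1,-R_:R_+1]
    p=np.array([x+(wt*xx).sum()/wt.sum(),y+(wt*yy).sum()/wt.sum()]);pts.append(p);print(q,u.round(1),p.round(1),'min',c.min(),'bright',np.percentile(c,90),'n',(wt>0).sum())
for z in (.038,.042,.046):
    print(z,fit(np.array(names)*1e-3,w(P,np.array(pts),z)))
m=np.array([(65,32),(65,-32),(-65,32),(-65,-32)])
# nest plate outline: bright low-saturation blob
hsv=cv2.cvtColor(im,cv2.COLOR_BGR2HSV);mask=((hsv[...,1]<45)&(hsv[...,2]>150)).astype(np.uint8)
mask=cv2.morphologyEx(mask,cv2.MORPH_CLOSE,np.ones((9,9)))
cs=max(cv2.findContours(mask,cv2.RETR_EXTERNAL,cv2.CHAIN_APPROX_NONE)[0],key=cv2.contourArea)
ap=cv2.approxPolyDP(cs,4,True)[:,0];print('outline',ap.tolist());print('pred corners',[proj(P,mm(q))[0].round(1).tolist() for q in m])
E
```

```text
(46, 15) [236.5 142.4] [235.2 142.7] min 34.0 bright 224.0 n 39
(46, -15) [272.2 142.4] [271.  142.9] min 33.0 bright 222.0 n 41
(-46, 0) [254.3 243.1] [252.7 243.5] min 33.0 bright 224.0 n 30
0.038 (np.float64(0.48192382410108686), np.float64(0.12494226398426495), np.float64(-7.652096304180263), np.float64(0.0007595007143440582))
0.042 (np.float64(0.4828045895089705), np.float64(0.12481868416999045), np.float64(-7.652096304180249), np.float64(4.323210147595262e-05))
0.046 (np.float64(0.483685354916854), np.float64(0.12469510435571596), np.float64(-7.652096304180257), np.float64(0.0006809113901281237))
outline [[213, 116], [219, 261], [225, 261], [226, 253], [239, 253], [240, 262], [247, 262], [248, 253], [261, 253], [262, 262], [263, 253], [278, 253], [280, 262], [286, 262], [295, 117]]
pred corners [[215.5, 119.1], [293.3, 119.2], [220.2, 261.7], [288.3, 261.7]]
```

```bash
python3 - <<'E'
from t import *
r.get_image('scene')
for k in ('drift','nest','pin_1'): print(k,[(d['score'],d['box']) for d in r.look_for('scene',k)][:7])
a=cv2.imread('pics/scene0.png').astype(int);b=cv2.imread('pics/s16.png').astype(int)
print('drift region diff',np.abs(a-b)[226:262,330:348].mean(), 'stamp',np.abs(a-b)[200:225,295:315].mean())
c=np.abs(a-b).sum(2)[245:330,255:355]>60
n,l,st,ce=cv2.connectedComponentsWithStats(c.astype(np.uint8))
print([(s[4],(q+[255,245]).round().tolist()) for s,q in zip(st[1:],ce[1:]) if s[4]>4])
E
```

```text
drift [(0.74, [377.0, 247.9, 395.2, 292.9]), (0.7, [337.5, 227.3, 346.6, 264.7]), (0.7, [182.5, 207.7, 233.6, 230.1]), (0.49, [296.9, 202.5, 309.4, 221.0]), (0.46, [265.0, 249.4, 352.7, 326.8])]
nest [(0.65, [183.8, 192.5, 232.1, 217.8])]
pin_1 [(0.68, [264.9, 248.2, 353.9, 325.6]), (0.56, [320.8, 285.4, 326.0, 294.4]), (0.52, [182.3, 192.5, 229.9, 216.1]), (0.46, [293.0, 287.9, 300.5, 294.5]), (0.36, [305.1, 282.6, 313.8, 291.6])]
drift region diff 7.700617283950617 stamp 6.780666666666667
[(np.int32(317), [266.0, 251.0]), (np.int32(14), [344.0, 255.0]), (np.int32(25), [312.0, 286.0]), (np.int32(9), [297.0, 286.0]), (np.int32(38), [308.0, 290.0]), (np.int32(7), [323.0, 288.0]), (np.int32(17), [298.0, 290.0]), (np.int32(17), [293.0, 294.0])]
```

```bash
python3 -c "
from rig import r
print(r.sign_off())"
```

```text
the job is handed in; nothing more can be done
None
```

I laid the nest in the pocket and pushed out all five pins that were in it (pin_4 was missing from the start). The drift went back into its socket, the nest went onto the kinematic base, and I handed the job in at about 29 s of robot time.

**Checks that passed**
- **Pins:** before I took the nest out of the pocket, all six bores showed open.
- **Drift:** the same picture showed it standing in its socket.
- **Nest on the base:** the last wrist picture fits a level nest at the seated height, underside 28 mm, to about 0.05 mm. Sideways and in angle it agrees with the base as I measured it to about 1–2 mm.
- **Bystanders:** the stamp's patch in the scene image barely changed; the arm never went near the bottle or the loupe.

**Checks that are incomplete or disagreed**
- **Pins in the trough:** the last scene camera picture shows only three of the five. I take the other two to be hidden behind the stand's walls and did not confirm them.
- **Last look:** I had used up the 16 pictures, so the final nest check was by numbers, not by eye.
- **Stand position:** different views put the stand and socket up to 2 mm apart. The rod still went into every bore, with side forces under 4 N, and slid into its socket freely.

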